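# Index the length-stop turret and butt the board against it

### The job

On the length-stop jig, push the upright tabs to turn the turret until its longest stop arm points straight along the index line towards the loose board. Then push the board back flat against the fence and along it until its end butts against that arm. Only push: do not lift or tip the board, keep it lying on the jig, leave the other things on the bench where they are, and finish clear of everything.

Things in the scene. Friction and masses are not known exactly. Their poses are not given: they have to be found in the camera images.
- jig: Length-stop jig fixed to the bench: grey laminate base 240 x 560 mm, 15 mm thick. Origin on the bench surface; the base spans x -130 to +110 mm, y -280 to +280 mm. Its x axis points to the fence, y along the fence towards the turret, z up. A dark index line on the base runs along x = 0 from y = +60 to +115 mm, from near the turret's pivot towards the board.
- fence (a point): Middle of the fence's top edge on the side of the board, axes as the jig's. The fence is a fixed wooden bar 20 mm thick, its top 45 mm above the bench, its face towards the board at the jig's x = +35 mm, running from the jig's y = -270 to +45 mm.
- turret (a joint): Turret angle (rad) about its vertical pivot, anticlockwise from above positive; 0 or a whole turn: the longest arm points along the jig's -y, over the index line. Turns either way without clicks, no end stop within a turn, stays where it is left (drag 0.22 N m, about 5 N at a tab).
- pivot (a point): On the turret's axis (jig x = 0, y = +160 mm), 15 mm above the bench; axes turn with the turret, the longest arm along its -y. Hub radius 28 mm, 45 mm above the bench at its centre. Four aluminium arms 90 degrees apart, 18 mm wide with round steel noses 20 mm across, reach 100, 84, 68 and 54 mm from the axis, in that order clockwise from above; arm tops 37 mm above the bench.
- tab_long (a point): Centre of the top of the longest arm's tab, 75 mm above the bench. Each of the four arms carries an identical black upright tab, centred 45 mm from the pivot: 8 mm thick in the direction of turning, 22 mm along the arm, rising from the arm's top (37 mm) to 75 mm above the bench. Axes turn with the turret.
- long_tip (a point): Outermost point of the longest arm's nose, 100 mm from the pivot, 29 mm above the bench; it moves with the turret.
- stop_point (a point): Where the tip of the longest arm belongs: on the jig at x = 0, y = +60 mm, 29 mm above the bench; axes as the jig's.
- board_mid (a point): Centre of the loose pine board, 70 mm wide (its x), 160 mm long (its y, roughly along the fence, the +y end facing the turret), 22 mm thick, about 0.15 to 0.31 kg, lying on the jig's base (top face 37 mm above the bench) in front of the fence. When home, its centre is at x = 0, y = -20 mm in the jig's frame.
- board_end (a point): Centre of the board's end face that faces the turret; axes as the board's.
- offcut: Pine offcut, 36 x 36 x 30 mm high, standing on the front left of the jig's base; origin under its centre. To be left alone.
- tape: Tape measure, 36 x 66 x 38 mm high, on the jig's base behind the fence; origin under its centre. To be left alone.
- glue: Glue bottle, 60 mm across, 170 mm high, on the bench to the right; origin under its centre. To be left alone.
- jar: Glass jar, 70 mm across, 90 mm high, on the bench to the left; origin under its centre. To be left alone.
- hammer: Hammer lying on the bench to the left; origin under its middle. To be left alone.
- pencil: Flat carpenter's pencil, 12 x 170 x 8 mm, on the bench to the right; origin under its centre. To be left alone.
- slat: Thin slat, 50 x 200 x 12 mm, on the bench beyond the jig; origin under its centre. To be left alone.

How it is judged:
By the outcome, as a careful person would: the job done as asked, in the order asked, and still so for the second after the job is handed in, with the robot touching nothing.
It also fails if it takes over 72 s, if anything falls off the work surface, if the arm or the gripper's body presses on something with over 40 N, if the wrist force passes 120 N, or if a joint passes its speed limit or range.

### The arm

A 6-joint arm with a two-finger parallel gripper is mounted at the origin on the work surface. World frame = base frame: x ahead of the robot, y to its left, z up, the work surface at z = 0. Lengths are in m, angles in rad, forces in N, time in s.
With the tool pointing down it reaches from about 0.275 to 0.775 m from the base axis. Payload 14.6 kg.
Tool frame: the origin (TCP) lies between the finger pads; the fingertips stand 19 mm ahead of it and the grasp point (between the pads) is the TCP; z points along the fingers, y is the direction in which the jaws open and shut (so a half turn about z gives the same grasp; the last joint's range is limited). The gripper opens to 85 mm and grips with 20 to 120 N. Pads are 22 mm wide; open, the fingers measure 114 mm over their backs; the gripper's body (76 mm by 85 mm) begins 54 mm behind the grasp point. The pads swing forward as they close: fully open they stand 13 mm farther back than shut.
Start: joints at [1.137, 0.263, -0.048, 1.259, 0, 1.415], TCP at [0.144, 0.505, 0.25] pointing down, gripper open.
Joint ranges: [-2.65, 2.65], [-0.89, 1.7], [-1.18, 1.37], [-2.13, 2.11], [-1.35, 1.29], [-3.14, 3.14]. Speed limits (rad/s): [1.89, 1.89, 2.57, 2.79, 3.14, 3.14].

### API

Orientations are given as a unit quaternion [x, y, z, w].
In Python, from bench import ctrl gives the robot as it stands.
- The arm moves only by the tool servo_tool, never from a script. Its arguments are lists of equal length, an entry for each row: "grip": the opening, from -1 (shut) to 1 (fully open), so that 0 is half open; "translation": the shift along the tool's x, y, z in units of 30 mm (1.0 is 30 mm), a list of three; "turn": the turn about the tool's z in units of 6 degrees (1.0 is 6 degrees). A call has 1 to 8 rows; each row is the pose to reach, as a shift and turn from the pose commanded when the call began, along the tool's axes at that moment; what a row does not reach only later rows make up. A row lasts 1/12 s, in which the tool goes at most 41.7 mm and 7.16 degrees, less where a joint would pass 70% of its speed; a pose out of reach is approached as far as the arm can. A call with a gripper value outside its range is refused whole. The fingers move at their own pace and stop on an object; "force" is the grip in N (left out, the last holds). Time passes only in rows, so rows that repeat a pose let the fingers close. It gives the time, the measured TCP pose, the force and the opening at its end, in the units of the state.
- ctrl.get_obs(): the state, without advancing time (a new reading comes with each control period).
- ctrl.camera(name): name is "side" or "top"; returns (picture, depth): 400x640x3 uint8, red, green, blue; 400x640 float32, m along the optical axis (not along the pixel's ray), 0 where there is no reading.
- ctrl.camera_model(name): a dict with "vertical_fov" (degrees; the focal length in pixels is half the picture's height over the tangent of half this angle, whatever the lens; pixels are square), "cx", "cy" (the principal point, pixels), "distortion" ([k1, k2, p1, p2, k3] as OpenCV has them; the pictures are not rectified), "rvec" (rotation vector, rad) and "tvec" (3), from world to camera coordinates, as OpenCV has them. Camera axes: x right, y down, z forward; pixel columns grow to the right and rows downward; lengths in m; the calibration is good to about 2 mm. A picture is of the moment at which its call begins. camera_model takes no time and is no camera call.
- ctrl.sign_off(): hands the job in, once; it reports no verdict.
The state is a dict: "time_s": time; "joint_pos": joint angles; "dq": joint speeds; "tau": joint torques, N m; "tool_pos": TCP position; "tcp_rot": TCP orientation; "wrist_force": force on the tool from outside, world axes, zero at the start; "moment": the same for the moment, N m; "gripper_width": finger opening in m.
Only numpy, scipy, OpenCV 4.12 (cv2) and the standard library are available. Lean on these libraries where they do the work, as an engineer would, in place of code of your own. Each camera call takes 0.05 s, during which the arm holds its last target.

## Working session

There is one attempt and no reset: what is moved stays moved. The work goes in short steps, Python scripts to look and compute and a tool call to move; the robot and the scene stay as the last step left them, time stands still between calls to the robot, and variables do not carry over. Pictures are saved under pics/ and viewed, and the job is handed in when it is done.

Besides the shell and the picture viewer there is one more tool, called by a JSON object that holds its "method" and its "body", one argument or row to a line. servo_tool: Moves the arm, as the interface text tells. Its arguments: {"type":"object","properties":{"grip":{"type":"array","items":{"type":"number"}},"translation":{"type":"array","items":{"type":"array","items":{"type":"number"}}},"turn":{"type":"array","items":{"type":"number"}},"force":{"type":"number"}},"required":["grip","translation","turn"]}

```bash
ls; mkdir -p pics; cat > h.py <<'E'
import numpy as np, cv2
from bench import ctrl
def K(m):
    f=200/np.tan(np.radians(m["vertical_fov"])/2); return np.array([[f,0,m["cx"]],[0,f,m["cy"]],[0,0,1.]])
def cast(name,uv,z):
    m=ctrl.camera_model(name); uv=np.array(uv,float).reshape(-1,1,2)
    n=cv2.undistortPoints(uv,K(m),np.array(m["distortion"],float))[:,0]
    R=cv2.Rodrigues(np.array(m["rvec"],float))[0]; t=np.array(m["tvec"],float).ravel()
    C=-R.T@t; d=np.c_[n,np.ones(len(n))]@R
    return C+d*((z-C[2])/d[:,2])[:,None]
def proj(name,P):
    m=ctrl.camera_model(name)
    return cv2.projectPoints(np.array(P,float).reshape(-1,1,3),np.array(m["rvec"],float),np.array(m["tvec"],float),K(m),np.array(m["distortion"],float))[0][:,0]
def snap(name,fn):
    p,d=ctrl.camera(name); cv2.imwrite(f"pics/{fn}.png",p[:,:,::-1]); np.save(f"pics/{fn}.npy",d); return p,d
E
python3 - <<'E'
from h import *
for n in("top","side"):
    snap(n,n+"0"); m=ctrl.camera_model(n); R=cv2.Rodrigues(np.array(m["rvec"],float))[0]
    print(n,m,-R.T@np.array(m["tvec"]).ravel())
print(ctrl.get_obs())
E
```

```text
pics
top {'vertical_fov': 44.99097142609336, 'cx': 323.26022520511606, 'cy': 196.13548257466442, 'distortion': array([0.00471725, 0.        , 0.        , 0.        , 0.        ]), 'rvec': array([ 2.09296705, -2.15589121,  0.18268927]), 'tvec': array([0.00537377, 0.56592053, 1.56329342])} [ 0.27886002 -0.01862822  1.63892383]
side {'vertical_fov': 57.69329308397858, 'cx': 323.618745701714, 'cy': 197.81219728922727, 'distortion': array([-0.032416,  0.      ,  0.      ,  0.      ,  0.      ]), 'rvec': array([ 2.13085675, -0.13414527,  0.04188659]), 'tvec': array([-0.54721695,  0.11303411,  1.22044076])} [ 0.45115035 -1.02834701  0.73529894]
{'time_s': 0.1, 'joint_pos': array([ 1.13671691e+00,  2.63448364e-01, -4.88913654e-02,  1.25939619e+00,
       -1.98269045e-05,  1.41550023e+00]), 'dq': array([ 0.00147995,  0.00062728,  0.00135326, -0.00051648, -0.0008358 ,
       -0.00089978]), 'tau': array([ 5.11784077e-03, -6.38579464e+01,  3.85064149e+01,  9.93994268e-03,
        4.32249522e-05,  5.52190954e-06]), 'tool_pos': array([0.14437881, 0.50450763, 0.24988046]), 'tcp_rot': array([ 1.38940679e-01,  9.90300594e-01, -4.52422849e-04, -1.26961684e-04]), 'wrist_force': array([-0.59696866, -1.04537035,  0.11368981]), 'moment': array([-0.04874245, -0.06920479, -0.01887805]), 'gripper_width': 0.08542158021024668}
```

View pics/top0.png

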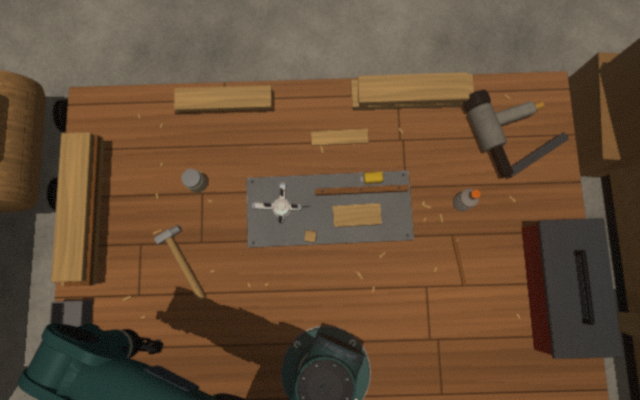

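View pics/side0.png

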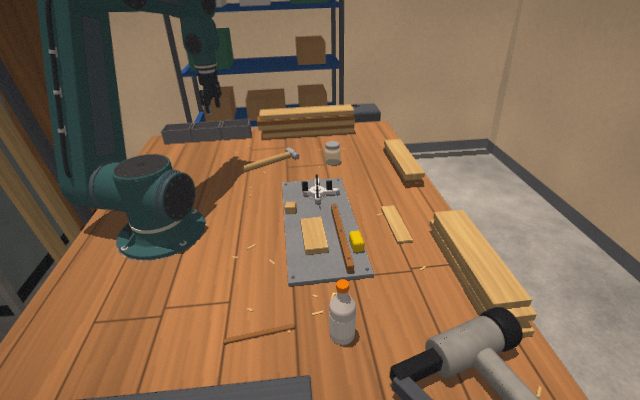

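The top view shows the jig spanning about (247–412, 172–247), with the turret hub near (281, 206) and the board near (357, 215). I'll enlarge both views.

```bash
python3 - <<'E'
import cv2
a=cv2.imread("pics/top0.png")[162:257,240:420]; cv2.imwrite("pics/top0z.png",cv2.resize(a,None,fx=4.4,fy=4.4,interpolation=cv2.INTER_CUBIC))
a=cv2.imread("pics/side0.png")[165:290,270:390]; cv2.imwrite("pics/side0z.png",cv2.resize(a,None,fx=4.5,fy=4.5,interpolation=cv2.INTER_CUBIC))
E
```

```text
(no output)
```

View pics/top0z.png

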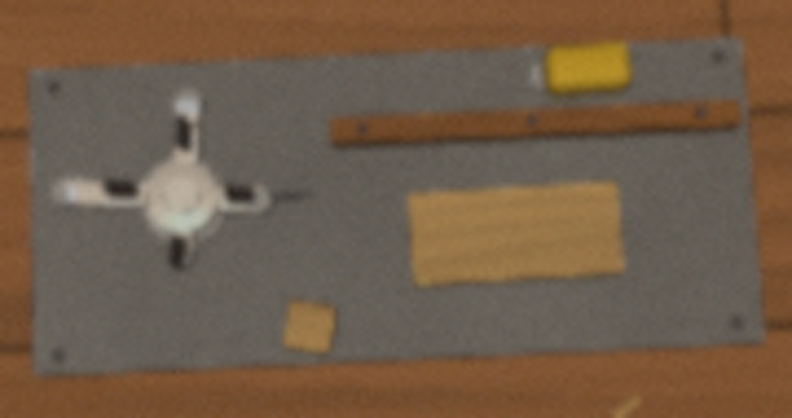

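View pics/side0z.png

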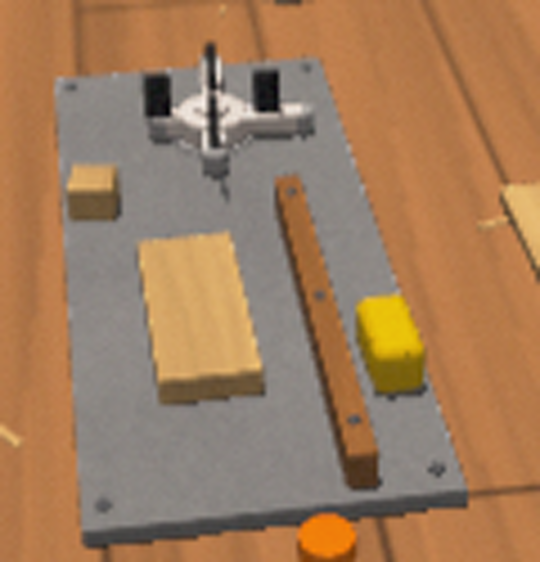

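The longest arm points left in the top view (+y, nose at zoom (60,190)), away from the board at zoom (410–625, 182–285). It needs about half a turn. Next I'll measure the poses.

```bash
cat > meas.py <<'E'
from h import *
def jigpose(p):
    hsv=cv2.cvtColor(p,cv2.COLOR_RGB2HSV)
    m=((hsv[...,1]<60)).astype(np.uint8); 
    box=np.zeros_like(m); box[165:255,240:420]=1; m=m*box
    m=cv2.morphologyEx(m,cv2.MORPH_CLOSE,np.ones((3,3)))
    c=max(cv2.findContours(m,cv2.RETR_EXTERNAL,cv2.CHAIN_APPROX_NONE)[0],key=cv2.contourArea)
    return c
E
python3 - <<'E'
from meas import *
p,_=ctrl.camera("top")
c=jigpose(p); P=cast("top",c[:,0].astype(float),0.015)[:,:2]
r=cv2.minAreaRect((P*1000).astype(np.float32)); print("jig",r)
def rect(mask,z,name):
    cs=[x for x in cv2.findContours(mask.astype(np.uint8),cv2.RETR_EXTERNAL,cv2.CHAIN_APPROX_NONE)[0] if cv2.contourArea(x)>40]
    for c in cs:
        P=cast("top",c[:,0].astype(float),z)[:,:2]; print(name,cv2.minAreaRect((P*1000).astype(np.float32)))
hsv=cv2.cvtColor(p,cv2.COLOR_RGB2HSV)
print(hsv[215,357],hsv[236,310],hsv[190,350],hsv[200,300],hsv[206,281],hsv[177,373])
box=np.zeros(hsv.shape[:2],bool); box[175:247,250:410]=1
h,s,v=cv2.split(hsv)
w=box&(s>80)&(h>12)&(v>140); rect(w,0.037,"pine")
rect(box&(s>90)&(v<140)&(h<14),0.045,"fence")
rect(box&(s<60)&(v>150),0.037,"turret")
E
```

```text
jig ((530.345947265625, -28.0377197265625), (235.7854461669922, 554.2821044921875), 0.9620338082313538)
[ 18 138 155] [ 17 133 153] [ 13 165 113] [15 31 99] [ 19  37 185] [ 22 196 180]
pine ((435.2031555175781, 38.21497344970703), (29.950681686401367, 26.60935401916504), 88.30239868164062)
pine ((503.3789978027344, -121.84617614746094), (65.42505645751953, 157.36573791503906), 1.7751073837280273)
pine ((625.5648193359375, -183.3773651123047), (57.7912712097168, 20.812753677368164), 88.22466278076172)
fence ((407.2322998046875, 12.353057861328125), (319.4320983886719, 13.145966529846191), 88.31460571289062)
fence ((403.73272705078125, -218.3030548095703), (141.68853759765625, 19.713134765625), 88.31987762451172)
fence ((585.6172485351562, -118.72637939453125), (23.58980369567871, 268.59710693359375), 1.020784854888916)
turret ((539.4434204101562, 133.505126953125), (56.14604568481445, 55.02527618408203), 35.594825744628906)
```

```bash
cat > meas.py <<'E'
from h import *
S=8
def up(p,r0,r1,c0,c1):
    return cv2.resize(p[r0:r1,c0:c1],None,fx=S,fy=S,interpolation=cv2.INTER_CUBIC)
def contours(m,r0,c0,z,amin=40,cam="top"):
    out=[]
    for c in cv2.findContours(m.astype(np.uint8),cv2.RETR_EXTERNAL,cv2.CHAIN_APPROX_NONE)[0]:
        if cv2.contourArea(c)<amin*S*S: continue
        uv=(c[:,0]+0.5)/S-0.5+[c0,r0]
        out.append(cast(cam,uv,z)[:,:2]*1000)
    return out
def sides(P,trim=0.12):
    """line fit on the four sides of a near-axis-aligned rectangle contour -> dict side:(point,dir angle deg)"""
    (cx,cy),_,_=r=cv2.minAreaRect(P.astype(np.float32)); b=cv2.boxPoints(r)
    c=b.mean(0); res={}
    for i in range(4):
        a,d=b[i],b[(i+1)%4]; L=np.linalg.norm(d-a); u=(d-a)/L; n=np.array([-u[1],u[0]])
        t=(P-a)@u; q=(P-a)@n
        k=(t>trim*L)&(t<(1-trim)*L)&(abs(q)<6)
        vx,vy,x0,y0=cv2.fitLine(P[k].astype(np.float32),cv2.DIST_HUBER,0,.01,.01).ravel()
        mid=(a+d)/2; o=mid-c
        if abs(o[0])>abs(o[1]):  # side running along y
            nm="x+" if o[0]>0 else "x-"; ang=np.degrees(np.arctan2(-vx,vy)); 
        else: nm="y+" if o[1]>0 else "y-"; ang=np.degrees(np.arctan2(vy,vx))
        ang=(ang+90)%180-90
        res[nm]=(np.array([x0,y0]),ang)
    return res
def inter(l1,l2):
    # l1 along y, l2 along x
    a1=np.radians(l1[1]);a2=np.radians(l2[1])
    d1=np.array([-np.sin(a1),np.cos(a1)]);d2=np.array([np.cos(a2),np.sin(a2)])
    s=np.linalg.solve(np.c_[d1,-d2],l2[0]-l1[0]); return l1[0]+s[0]*d1
def quad(s): return {k:inter(s[k[:2]],s[k[2:]]) for k in("x+y+","x+y-","x-y-","x-y+")}
E
python3 - <<'E'
from meas import *
np.set_printoptions(precision=1,suppress=True)
p=cv2.imread("pics/top0.png")[:,:,::-1]
r0,r1,c0,c1=160,260,238,425
hsv=cv2.cvtColor(up(p,r0,r1,c0,c1),cv2.COLOR_RGB2HSV).astype(int);h,s,v=[hsv[...,i] for i in range(3)]
m=(s<75)
cv2.imwrite("pics/mj.png",m*255)
def rep(n,P):
    sd=sides(P); q=quad(sd); C=np.mean(list(q.values()),0)
    print(n,{k:round(float(x[1]),2) for k,x in sd.items()},"C",C,"size x",np.linalg.norm(q["x+y+"]-q["x-y+"]),np.linalg.norm(q["x+y-"]-q["x-y-"]),"y",np.linalg.norm(q["x+y+"]-q["x+y-"]),np.linalg.norm(q["x-y+"]-q["x-y-"]))
P=max(contours(m,r0,c0,.015),key=len); rep("jig",P)
w=(s>85)&(h>14)&(v>120)
w[:, :]&=True
for P in contours(w,r0,c0,.037):
    c=P.mean(0)
    if abs(c[0]-520)<110 and -300<c[1]<240: rep("pine",P)
f=(s>90)&(h<=14)
for P in contours(f,r0,c0,.045):
    c=P.mean(0)
    if abs(c[0]-585)<25 : rep("fence",P)
E
```

```text
jig {'x-': 0.9, 'y-': 1.08, 'x+': 0.88, 'y+': 0.79} C [530.4 -28.1] size x 236.78548 236.52396 y 555.12573 556.32056
pine {'y-': -10.65, 'x+': -12.85, 'y+': -13.34, 'x-': -11.69} C [435.6  37.5] size x 34.745712 34.041878 y 34.371902 35.983376
pine {'x-': 1.75, 'y-': 0.9, 'x+': 1.87, 'y+': 1.73} C [ 503.  -121.5] size x 70.16882 70.52441 y 160.99736 159.98262[ WARN:0@0.596] global loadsave.cpp:1063 imwrite_ Unsupported depth image for selected encoder is fallbacked to CV_8U.
```

View pics/mj.png

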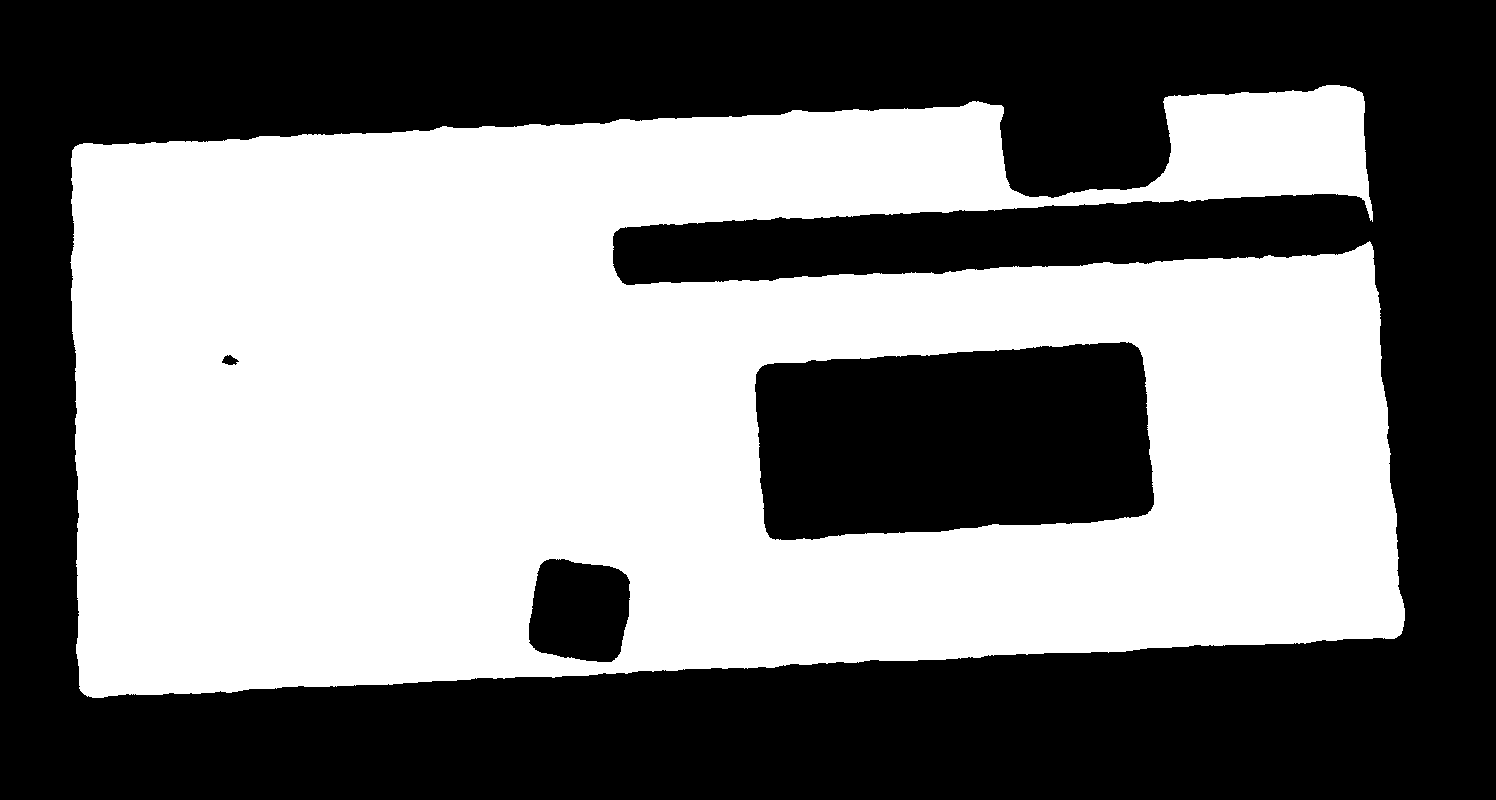

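```bash
cat > tur.py <<'E'
from meas import *
A=np.radians(0.9); O=np.array([540.4,-27.9])
Rj=np.array([[np.cos(A),-np.sin(A)],[np.sin(A),np.cos(A)]])
def w2j(P): return (np.asarray(P)-O)@Rj
def j2w(P): return np.asarray(P)@Rj.T+O
def turret(p,dbg=None):
    r0,r1,c0,c1=165,250,242,320
    im=up(p,r0,r1,c0,c1); hsv=cv2.cvtColor(im,cv2.COLOR_RGB2HSV).astype(int);v=hsv[...,2];s=hsv[...,1]
    if dbg: cv2.imwrite(f"pics/{dbg}.png",im[:,:,::-1])
    for nm,m,z in(("bright",(v>135)&(s<75),.037),("dark",(v<60),.056)):
        print(nm)
        for P in contours(m,r0,c0,z,4):
            J=w2j(P)-[0,160]; mo=cv2.moments(J.astype(np.float32).reshape(-1,1,2))
            c=np.array([mo["m10"],mo["m01"]])/mo["m00"]
            r=np.linalg.norm(J,axis=1); a=np.degrees(np.arctan2(J[:,0],-J[:,1])) # angle from -y, ccw+
            print("  cen",c.round(1),"ang",round(float(np.degrees(np.arctan2(c[0],-c[1]))),1),"area",round(abs(mo["m00"])))
            if nm=="bright":
                for k in range(-180,180,45):
                    q=abs((a-k+180)%360-180)<22
                    if q.any():
                        i=r[q].max(); t=J[q][r[q]>i-3].mean(0); print("    sect",k,"rmax",round(float(i),1),"ang",round(float(np.degrees(np.arctan2(t[0],-t[1]))),1))
E
python3 - <<'E'
from tur import *
np.set_printoptions(suppress=True)
p=cv2.imread("pics/top0.png")[:,:,::-1]
turret(p,"t0z")
print("board J",w2j([503,-121.5]),"offcut",w2j([435.6,37.5]))
E
```

```text
bright
  cen [ 2.4 13.6] ang 169.8 area 3708
    sect -180 rmax 96.4 ang 173.8
    sect -135 rmax 31.5 ang -134.6
    sect -90 rmax 31.5 ang -88.9
    sect -45 rmax 27.9 ang -45.2
    sect 0 rmax 47.3 ang -13.1
    sect 45 rmax 31.9 ang 60.9
    sect 90 rmax 51.0 ang 76.2
    sect 135 rmax 32.6 ang 141.8
  cen [69.8 -6.7] ang 84.5 area 267
    sect 90 rmax 79.6 ang 85.1
dark
  cen [-45.7   3.3] ang -94.1 area 116
  cen [ -2.7 -45.3] ang -3.4 area 91
  cen [ 6. 44.] ang 172.2 area 105
  cen [45.5 -4. ] ang 84.9 area 77
board J [-38.86559096 -93.00099913] offcut [-103.75981253   67.03805862]
```

View pics/t0z.png

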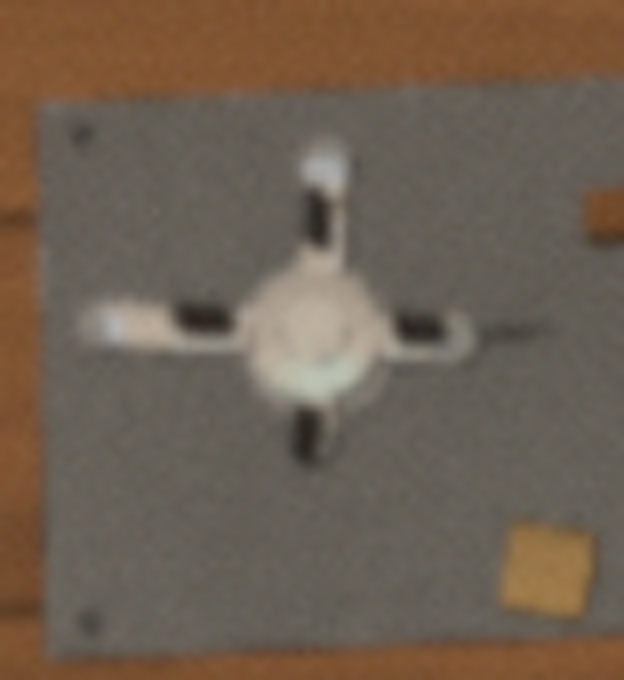

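Averaging the four tabs puts the turret at about 175°. I'll push the longest arm's tab anticlockwise (about +185°) with the shut fingers, turning the tool with the tab. The wrist range suits that direction.

```bash
cat > mv.py <<'E'
from tur import *
from scipy.spatial.transform import Rotation as R
def toolx(o): 
    x=R.from_quat(o["tcp_rot"]).as_matrix()[:,0]; return np.degrees(np.arctan2(x[1],x[0]))
def rows(targets,start=None):
    """targets: list of (x,y,z mm world, toolx deg world or None); from measured pose"""
    o=ctrl.get_obs(); M=R.from_quat(o["tcp_rot"]).as_matrix(); p=o["tool_pos"]*1000; a=toolx(o)
    print("t",round(o["time_s"],2),"tcp",p.round(1),"toolx",round(a,1),"j6",o["joint_pos"][5].round(2),"F",o["wrist_force"].round(1))
    for x,y,z,b in targets:
        d=M.T@(np.array([x,y,z])-p)/30; da=0 if b is None else ((b-a+180)%360-180)
        print((d+0).round(2).tolist(),"turn",round(-da/6,2))
def F(phi,rad=45,tan=-15):
    f=np.radians(phi); u=np.array([np.sin(f),-np.cos(f)]); t=np.array([np.cos(f),np.sin(f)])
    return j2w(rad*u+tan*t+[0,160])
E
python3 - <<'E'
from mv import *
x,y=F(162); rows([(x,y,250,163),(x,y,120,163),(x,y,71,163)])
E
```

```text
t 0.15 tcp [144.4 504.5 249.9] toolx 164.0 j6 1.42 F [-0.  -0.4  0.2]
[-16.56, -6.84, 0.0] turn 0.17
[-16.56, -6.83, 4.33] turn 0.17
[-16.56, -6.83, 5.97] turn 0.17
```

{"method": "servo_tool", "body": {
  "grip": [-1,-1,-1,-1,-1,-1,-1,-1],
  "translation": [
    [-2,-0.8,0],
    [-3.2,-1.3,0],
    [-4.4,-1.8,0],
    [-5.6,-2.3,0],
    [-6.8,-2.8,0],
    [-8,-3.3,0],
    [-9.2,-3.8,0],
    [-10.4,-4.3,0]
  ],
  "turn": [0,0,0,0,0,0,0,0],
  "force": 40
}}

```text
time_s: 0.82
tool_pos: [0.4068, 0.2958, 0.2503]
tcp_rot: [0.139, 0.99, 0.0, -0.0]
wrist_force: [-0.0, 1.3, -0.1]
gripper_width: 0.0001
```

{"method": "servo_tool", "body": {
  "grip": [-1,-1,-1,-1,-1,-1,-1,-1],
  "translation": [
    [-1.2,-0.5,0],
    [-2.4,-1,0],
    [-3.6,-1.5,0],
    [-4.8,-2,0],
    [-5.8,-2.4,0],
    [-6.16,-2.54,0],
    [-6.16,-2.54,0],
    [-6.16,-2.54,0]
  ],
  "turn": [0.17,0.17,0.17,0.17,0.17,0.17,0.17,0.17]
}}

```text
time_s: 1.48
tool_pos: [0.562, 0.1734, 0.2499]
tcp_rot: [0.148, 0.989, -0.0, -0.001]
wrist_force: [0.6, 0.4, 1.0]
gripper_width: 0.0
```

```bash
python3 - <<'E'
from mv import *
x,y=F(162); rows([(x,y,120,163),(x,y,71,163)])
snap("side","s1"); snap("top","t1"); print(ctrl.get_obs()["gripper_width"])
for n in("s1",): 
    a=cv2.imread(f"pics/{n}.png")[60:260,220:460]; cv2.imwrite(f"pics/{n}z.png",cv2.resize(a,None,fx=3,fy=3))
E
```

```text
t 1.48 tcp [562.  173.4 249.9] toolx 163.0 j6 0.46 F [0.6 0.4 1. ]
[-0.14, -0.05, 4.33] turn -0.01
[-0.14, -0.05, 5.96] turn -0.01
0.0003750880296474318
```

View pics/s1z.png

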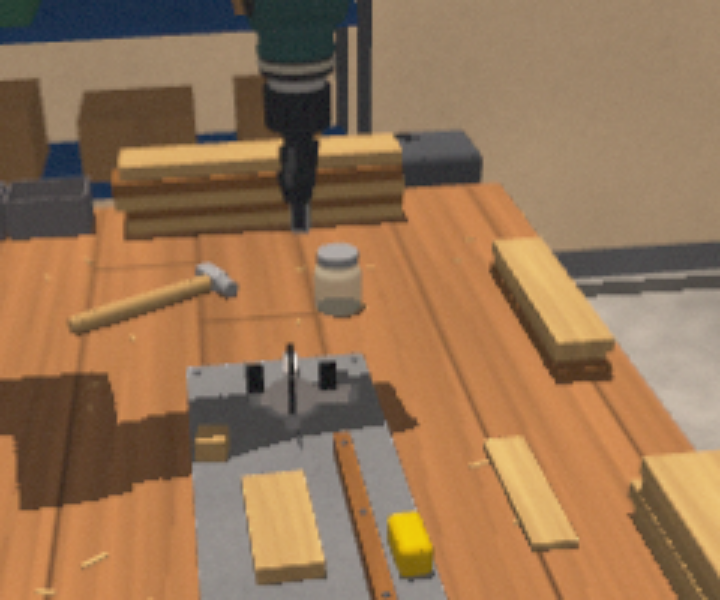

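The shut gripper, with its tip at zoom (300,228), hangs above the turret at zoom (290,390) and clear of everything. Descending.

{"method": "servo_tool", "body": {
  "grip": [-1,-1,-1,-1,-1,-1,-1,-1],
  "translation": [
    [-0.14,-0.05,1.2],
    [-0.14,-0.05,2.4],
    [-0.14,-0.05,3.6],
    [-0.14,-0.05,4.5],
    [-0.14,-0.05,5.2],
    [-0.14,-0.05,5.7],
    [-0.14,-0.05,5.96],
    [-0.14,-0.05,5.96]
  ],
  "turn": [0,0,0,0,0,0,0,0]
}}

```text
time_s: 2.25
tool_pos: [0.5644, 0.1715, 0.0705]
tcp_rot: [0.147, 0.989, -0.0, -0.001]
wrist_force: [0.5, 0.5, 0.9]
gripper_width: -0.0002
```

```bash
python3 - <<'E'
from mv import *
rows([(*F(p),71,p+.9) for p in (168,174,180,186,192,198,204,210)])
E
```

```text
t 2.25 tcp [564.4 171.5  70.5] toolx 163.1 j6 0.45 F [0.5 0.5 0.9]
[0.12, 0.03, -0.02] turn -0.97
[0.28, 0.06, -0.02] turn -1.97
[0.45, 0.07, -0.02] turn -2.97
[0.61, 0.06, -0.02] turn -3.97
[0.78, 0.04, -0.02] turn -4.97
[0.94, -0.0, -0.01] turn -5.97
[1.09, -0.06, -0.01] turn -6.97
[1.24, -0.14, -0.01] turn -7.97
```

{"method": "servo_tool", "body": {
  "grip": [-1,-1,-1,-1,-1,-1,-1,-1],
  "translation": [
    [0.12,0.03,-0.02],
    [0.28,0.06,-0.02],
    [0.45,0.07,-0.02],
    [0.61,0.06,-0.02],
    [0.78,0.04,-0.02],
    [0.94,0,-0.02],
    [1.09,-0.06,-0.02],
    [1.24,-0.14,-0.02]
  ],
  "turn": [-1,-2,-3,-4,-5,-6,-7,-8]
}}

```text
time_s: 2.92
tool_pos: [0.5303, 0.1784, 0.0738]
tcp_rot: [-0.27, 0.963, -0.0, 0.002]
wrist_force: [7.1, 0.6, -2.7]
gripper_width: -0.0
```

```bash
python3 - <<'E'
from mv import *
rows([(*F(p),71,p+.9) for p in range(216,264,6)])
for n in("side","top"): snap(n,n+"2")
a=cv2.imread("pics/side2.png")[150:250,260:380]; b=cv2.imread("pics/top2.png")[165:250,240:342]
cv2.imwrite("pics/c2.png",np.hstack([cv2.resize(a,(480,400)),cv2.resize(b,(310,400*1))]))
E
```

```text
t 2.92 tcp [530.3 178.4  73.8] toolx -148.7 j6 -0.37 F [ 7.1  0.6 -2.7]
[0.23, 0.09, 0.09] turn -0.93
[0.4, 0.12, 0.09] turn -1.93
[0.56, 0.13, 0.09] turn -2.93
[0.73, 0.12, 0.09] turn -3.93
[0.89, 0.1, 0.09] turn -4.93
[1.05, 0.06, 0.09] turn -5.93
[1.21, 0.0, 0.09] turn -6.93
[1.36, -0.07, 0.09] turn -7.93
```

View pics/c2.png

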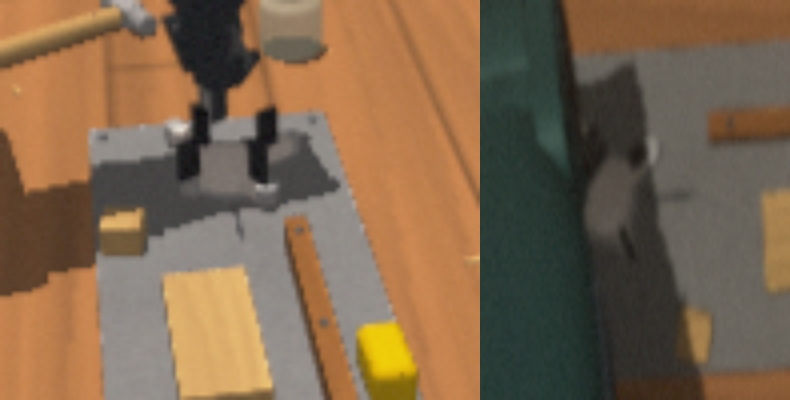

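The pushing works: the turret has turned about 35° and the force is about 7 N. Continuing.

{"method": "servo_tool", "body": {
  "grip": [-1,-1,-1,-1,-1,-1,-1,-1],
  "translation": [
    [0.18,0.06,0.05],
    [0.35,0.09,0.06],
    [0.51,0.1,0.06],
    [0.68,0.09,0.06],
    [0.84,0.07,0.06],
    [1.0,0.03,0.06],
    [1.16,-0.03,0.06],
    [1.31,-0.1,0.06]
  ],
  "turn": [-1,-2,-3,-4,-5,-6,-7,-8]
}}

```text
time_s: 3.68
tool_pos: [0.4986, 0.1557, 0.0719]
tcp_rot: [-0.637, 0.771, -0.001, 0.002]
wrist_force: [4.9, 4.4, 2.5]
gripper_width: -0.0001
```

```bash
python3 - <<'E'
from mv import *
print(F(258))
rows([(*F(p),71,p+.9) for p in range(264,312,6)])
E
```

```text
[496.61648885 155.46313965]
t 3.68 tcp [498.6 155.7  71.9] toolx -100.9 j6 -1.24 F [4.9 4.4 2.5]
[0.18, 0.11, 0.03] turn -0.96
[0.34, 0.14, 0.03] turn -1.96
[0.51, 0.15, 0.03] turn -2.96
[0.67, 0.14, 0.03] turn -3.96
[0.84, 0.12, 0.03] turn -4.96
[1.0, 0.08, 0.03] turn -5.96
[1.15, 0.02, 0.03] turn -6.96
[1.3, -0.06, 0.03] turn -7.96
```

{"method": "servo_tool", "body": {
  "grip": [-1,-1,-1,-1,-1,-1,-1,-1],
  "translation": [
    [0.17,0.09,0.03],
    [0.33,0.12,0.03],
    [0.5,0.13,0.03],
    [0.66,0.12,0.03],
    [0.83,0.1,0.03],
    [0.99,0.06,0.03],
    [1.14,0,0.03],
    [1.29,-0.08,0.03]
  ],
  "turn": [-1,-2,-3,-4,-5,-6,-7,-8]
}}

```text
time_s: 4.35
tool_pos: [0.4923, 0.117, 0.0705]
tcp_rot: [0.895, -0.445, 0.0, -0.001]
wrist_force: [-0.7, 5.4, 4.3]
gripper_width: -0.0001
```

```bash
python3 - <<'E'
from mv import *
print(F(306))
rows([(*F(p),71,p+.9) for p in (312,318,324,330,336,341,345,347)])
E
```

```text
[492.89471622 117.05662093]
t 4.35 tcp [492.3 117.   70.5] toolx -52.9 j6 -2.15 F [-0.7  5.4  4.3]
[0.17, 0.03, -0.02] turn -0.96
[0.33, 0.05, -0.02] turn -1.96
[0.5, 0.07, -0.02] turn -2.96
[0.67, 0.06, -0.02] turn -3.96
[0.83, 0.03, -0.02] turn -4.96
[0.96, 0.0, -0.02] turn -5.79
[1.07, -0.03, -0.02] turn -6.46
[1.12, -0.05, -0.02] turn -6.79
```

{"method": "servo_tool", "body": {
  "grip": [-1,-1,-1,-1,-1,-1,-1,-1],
  "translation": [
    [0.17,0.03,-0.02],
    [0.33,0.05,-0.02],
    [0.5,0.07,-0.02],
    [0.67,0.06,-0.02],
    [0.83,0.03,-0.02],
    [0.96,0,-0.02],
    [1.07,-0.03,-0.02],
    [1.12,-0.05,-0.02]
  ],
  "turn": [-1,-2,-3,-4,-5,-5.8,-6.5,-6.8]
}}

```text
time_s: 5.02
tool_pos: [0.5128, 0.0903, 0.0707]
tcp_rot: [0.994, -0.106, -0.0, 0.0]
wrist_force: [-5.3, -1.3, 1.9]
gripper_width: 0.0
```

```bash
python3 - <<'E'
from mv import *
rows([(*F(p),71,p+.9) for p in (350,)])
for n in("side","top"): snap(n,n+"3")
a=cv2.imread("pics/side3.png")[150:250,260:380]; b=cv2.imread("pics/top3.png")[165:250,240:342]
cv2.imwrite("pics/c3.png",np.hstack([cv2.resize(a,(480,400)),cv2.resize(b,(310,400*1))]))
E
```

```text
t 5.02 tcp [512.8  90.3  70.7] toolx -12.2 j6 -2.91 F [-5.3 -1.3  1.9]
[0.1, -0.01, -0.01] turn -0.51
```

View pics/c3.png

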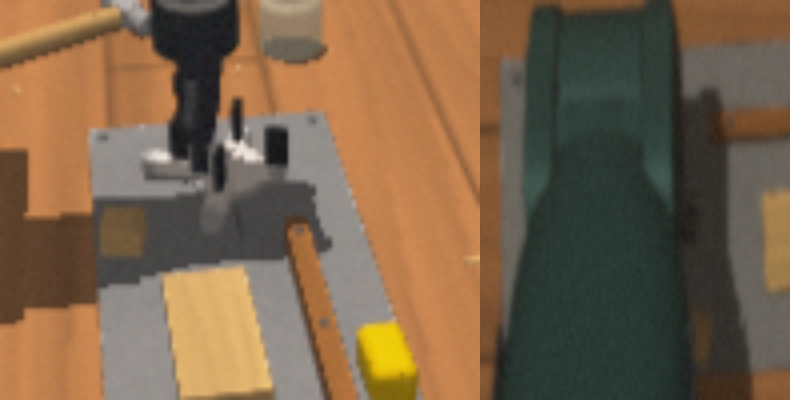

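The turret is at about 347°: in the left half of the picture the long nose at (212,225) points nearly at the board. I'll push on to about 357° slowly, then back off and lift to look.

```bash
python3 - <<'E'
from mv import *
rows([(*F(p),71,min(p,352)+.9) for p in (349,351,353,355,356.5)]+[(*F(355,45,-25),71,352.9),(*F(355,45,-25),150,352.9)])
E
```

```text
t 5.12 tcp [513.1  90.5  70.6] toolx -12.3 j6 -2.91 F [-2.1 -1.   0.9]
[0.07, -0.01, -0.01] turn -0.37
[0.12, 0.0, -0.01] turn -0.7
[0.18, 0.01, -0.01] turn -0.87
[0.23, 0.02, -0.01] turn -0.87
[0.27, 0.03, -0.01] turn -0.87
[-0.1, 0.07, -0.01] turn -0.87
[-0.1, 0.07, -2.65] turn -0.87
```

{"method": "servo_tool", "body": {
  "grip": [-1,-1,-1,-1,-1,-1,-1,-1],
  "translation": [
    [0.07,-0.01,0],
    [0.12,0,0],
    [0.18,0.01,0],
    [0.23,0.02,0],
    [0.27,0.03,0],
    [0.27,0.03,0],
    [-0.1,0.07,0],
    [-0.15,0.07,0]
  ],
  "turn": [-0.4,-0.7,-0.9,-0.9,-0.9,-0.9,-0.9,-0.9]
}}

```text
time_s: 5.78
tool_pos: [0.5078, 0.0895, 0.0702]
tcp_rot: [0.998, -0.06, 0.0, 0.0]
wrist_force: [-0.1, -1.1, -0.7]
gripper_width: 0.0001
```

{"method": "servo_tool", "body": {
  "grip": [-1,-1,-1,-1,-1,-1,-1,-1],
  "translation": [
    [0,0,-1],
    [0,0,-2.2],
    [-0.5,-1,-3],
    [-1,-2,-3],
    [-1.5,-3,-3],
    [-2,-4,-3],
    [-2.4,-5.2,-3],
    [-2.8,-6.4,-3]
  ],
  "turn": [0,0,1,2,3,4,5,6]
}}

```text
time_s: 6.45
tool_pos: [0.4475, 0.2917, 0.1606]
tcp_rot: [0.93, -0.368, 0.001, -0.001]
wrist_force: [1.4, 0.2, -1.1]
gripper_width: -0.0001
```

```bash
python3 - <<'E'
from mv import *
rows([])
for n in("side","top"): snap(n,n+"4")
a=cv2.imread("pics/side4.png")[150:250,260:380]; b=cv2.imread("pics/top4.png")[165:250,240:342]
cv2.imwrite("pics/c4.png",np.hstack([cv2.resize(a,(400,400)),cv2.resize(b,(400,400*1))]))
E
```

```text
t 6.45 tcp [447.5 291.7 160.6] toolx -43.2 j6 -1.96 F [ 1.4  0.2 -1.1]
```

View pics/c4.png

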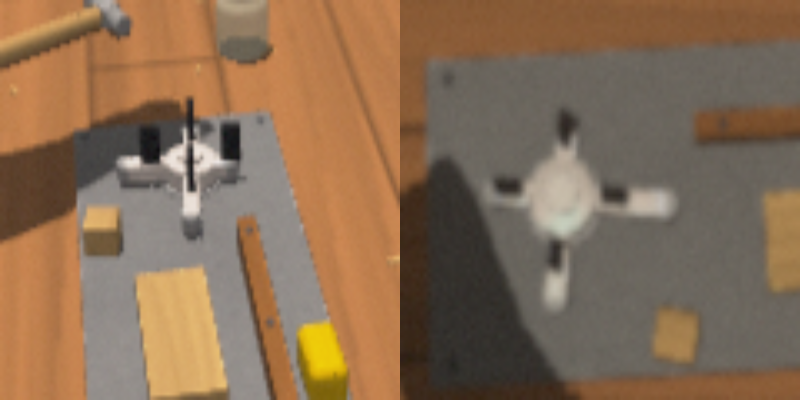

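Both views are now clear of the arm. The long nose points to the right in the top view, at about (675,205), and seems a few degrees short of the line. Now measuring the angle.

```bash
python3 - <<'E'
from mv import *
p=cv2.imread("pics/top4.png")[:,:,::-1]; turret(p)
# side zoom
a=cv2.imread("pics/side4.png")[172:215,295:342]; cv2.imwrite("pics/s4z.png",cv2.resize(a,None,fx=12,fy=12,interpolation=cv2.INTER_CUBIC))
print("predicted side px pivot top(45mm), stop tip(29), tab_long top at 0:",[proj("side",np.r_[j2w(q)/1000,z])[0].round(1).tolist() for q,z in(((0,160),.045),((0,60),.029),((0,115),.075),((0,205),.075))])
E
```

```text
bright
  cen [-63.9   6.5] ang -95.8 area 525
    sect -90 rmax 80.4 ang -96.6
  cen [ -0.4 -12.8] ang -1.8 area 4122
    sect -180 rmax 66.1 ang 174.6
    sect -135 rmax 33.3 ang -136.6
    sect -90 rmax 31.3 ang -86.7
    sect -45 rmax 29.7 ang -45.7
    sect 0 rmax 97.4 ang -5.7
    sect 45 rmax 34.2 ang 66.0
    sect 90 rmax 44.0 ang 73.7
    sect 135 rmax 32.8 ang 135.4
dark
  cen [-136.4  123.9] ang -132.2 area 66
  cen [-44.    5.1] ang -96.6 area 72
  cen [ -3.7 -46. ] ang -4.6 area 71
  cen [ 6.7 44.3] ang 171.4 area 100
  cen [-76.3  81.5] ang -136.9 area 11261
  cen [47.7 -6.6] ang 82.1 area 118
predicted side px pivot top(45mm), stop tip(29), tab_long top at 0: [[315.9, 187.7], [319.2, 205.9], [317.0, 186.8], [314.3, 174.9]]
```

View pics/s4z.png

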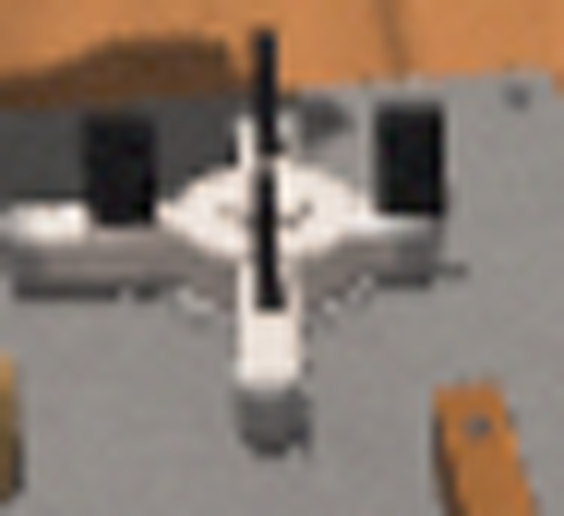

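The pairs of opposite tabs and tips give about -5.5° to -7°, so the turret is roughly 6° short. I'll turn the tool half round to keep the wrist mid-range and push a little further.

```bash
python3 - <<'E'
from mv import *
rows([(*F(354,45,-27),150,-179.1),(*F(354,45,-27),71,-179.1)])
E
```

```text
t 6.55 tcp [447.  294.2 160.3] toolx -43.0 j6 -1.96 F [0.8 0.3 0.3]
[6.11, 3.62, 0.34] turn 22.68
[6.11, 3.63, 2.97] turn 22.68
```

{"method": "servo_tool", "body": {
  "grip": [-1,-1,-1,-1,-1,-1,-1,-1],
  "translation": [
    [0.6,0.36,0],
    [1.2,0.7,0],
    [1.8,1.05,0],
    [2.4,1.4,0],
    [3,1.8,0],
    [3.6,2.1,0],
    [4.2,2.5,0],
    [4.8,2.8,0]
  ],
  "turn": [1.1,2.2,3.3,4.4,5.5,6.6,7.7,8.8]
}}

```text
time_s: 7.22
tool_pos: [0.4969, 0.129, 0.1604]
tcp_rot: [-0.669, 0.743, -0.0, 0.0]
wrist_force: [0.2, 0.9, 0.1]
gripper_width: -0.0001
```

{"method": "servo_tool", "body": {
  "grip": [-1,-1,-1,-1,-1,-1,-1,-1],
  "translation": [
    [0,0,0],
    [0,0,0],
    [0,0,0],
    [0,0,0],
    [0,0,0],
    [0,0,0],
    [0,0,0],
    [0,0,0]
  ],
  "turn": [1.1,2.2,3.3,4.4,5.5,6.6,7.7,8.8]
}}

```text
time_s: 7.88
tool_pos: [0.4969, 0.1302, 0.1603]
tcp_rot: [-0.269, 0.963, -0.0, 0.0]
wrist_force: [0.5, 0.5, -0.7]
gripper_width: -0.0002
```

```bash
python3 - <<'E'
from mv import *
rows([(*F(354,45,-27),150,-179.1),(*F(354,45,-27),71,-179.1)])
E
```

```text
t 7.88 tcp [496.9 130.2 160.3] toolx -148.8 j6 -0.45 F [ 0.5  0.5 -0.7]
[0.41, -1.33, 0.34] turn 5.06
[0.41, -1.33, 2.98] turn 5.06
```

{"method": "servo_tool", "body": {
  "grip": [-1,-1,-1,-1,-1,-1,-1,-1],
  "translation": [
    [0.2,-0.7,0.2],
    [0.41,-1.33,0.34],
    [0.41,-1.33,1],
    [0.41,-1.33,1.8],
    [0.41,-1.33,2.5],
    [0.41,-1.33,2.98],
    [0.41,-1.33,2.98],
    [0.41,-1.33,2.98]
  ],
  "turn": [1.1,2.2,3.3,4.4,5.06,5.06,5.06,5.06]
}}

```text
time_s: 8.55
tool_pos: [0.5069, 0.0898, 0.0707]
tcp_rot: [-0.011, 1.0, -0.0, -0.0]
wrist_force: [0.2, 0.4, 0.1]
gripper_width: 0.0001
```

```bash
python3 - <<'E'
from mv import *
rows([(*F(p),71,-179.1) for p in(348,352,356,359,361,362.5)])
E
```

```text
t 8.55 tcp [506.9  89.8  70.7] toolx -178.8 j6 -0.0 F [0.2 0.4 0.1]
[-0.25, 0.03, -0.01] turn 0.06
[-0.35, -0.02, -0.01] turn 0.06
[-0.45, -0.07, -0.01] turn 0.06
[-0.53, -0.1, -0.01] turn 0.06
[-0.58, -0.12, -0.01] turn 0.06
[-0.62, -0.13, -0.01] turn 0.06
```

{"method": "servo_tool", "body": {
  "grip": [-1,-1,-1,-1,-1,-1,-1,-1],
  "translation": [
    [-0.2,0,0],
    [-0.35,-0.02,0],
    [-0.42,-0.05,0],
    [-0.48,-0.06,0],
    [-0.53,-0.08,0],
    [-0.57,-0.1,0],
    [-0.6,-0.1,0],
    [-0.6,-0.1,0]
  ],
  "turn": [0,0,0,0,0,0,0,0]
}}

```text
time_s: 9.22
tool_pos: [0.5248, 0.0874, 0.0706]
tcp_rot: [-0.011, 1.0, 0.0, -0.0]
wrist_force: [-3.5, 1.1, 1.8]
gripper_width: -0.0001
```

```bash
python3 - <<'E'
from mv import *
rows([])
p,d=snap("side","side5")
a=p[172:215,295:342,::-1]; cv2.imwrite("pics/s5z.png",cv2.resize(a,None,fx=12,fy=12,interpolation=cv2.INTER_CUBIC))
E
```

```text
t 9.22 tcp [524.8  87.4  70.6] toolx -178.8 j6 -0.01 F [-3.5  1.1  1.8]
```

View pics/s5z.png

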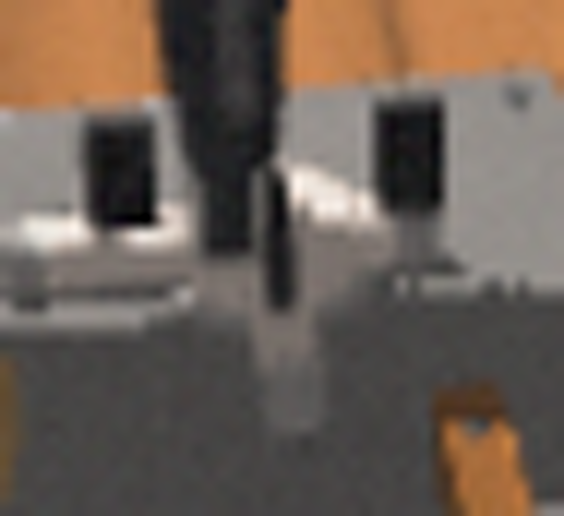

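The long arm's nose at zoom (292,420), i.e. pixel (318.8, 206.5), is within half a pixel of the predicted stop-point pixel (319.2, 205.9). I'll back off and check with a clear view.

{"method": "servo_tool", "body": {
  "grip": [-1,-1,-1,-1,-1,-1,-1,-1],
  "translation": [
    [0.3,0,0],
    [0.6,0,0],
    [0.7,0,-1],
    [0.7,0,-2.2],
    [1,1.2,-3],
    [1.4,2.4,-3],
    [1.8,3.7,-3],
    [2.2,5,-3]
  ],
  "turn": [0,0,0,0,0,0,0,0]
}}

```text
time_s: 9.93
tool_pos: [0.4545, 0.237, 0.1612]
tcp_rot: [-0.01, 1.0, 0.0, 0.001]
wrist_force: [0.5, -1.4, 0.9]
gripper_width: -0.0003
```

{"method": "servo_tool", "body": {
  "grip": [-1,-1],
  "translation": [
    [0.4,1.2,0],
    [0.6,2,0]
  ],
  "turn": [0,0]
}}

```text
time_s: 10.1
tool_pos: [0.4341, 0.2978, 0.1608]
tcp_rot: [-0.012, 1.0, 0.0, 0.0]
wrist_force: [0.4, -0.9, -0.0]
gripper_width: -0.0003
```

```bash
python3 - <<'E'
from mv import *
rows([])
p,d=snap("top","top6"); q,_=snap("side","side6"); turret(p)
a=cv2.resize(q[172:215,295:342,::-1],(437,400),interpolation=cv2.INTER_CUBIC); b=cv2.resize(p[165:250,242:320,::-1],(360,400),interpolation=cv2.INTER_CUBIC)
cv2.imwrite("pics/c6.png",np.hstack([a,b]))
E
```

```text
t 10.1 tcp [434.1 297.8 160.8] toolx -178.7 j6 0.42 F [ 0.4 -0.9 -0. ]
bright
  cen [-6.7 -9.9] ang -34.1 area 4661
    sect -180 rmax 65.0 ang -179.4
    sect -135 rmax 33.3 ang -133.9
    sect -90 rmax 80.5 ang -92.0
    sect -45 rmax 29.1 ang -45.6
    sect 0 rmax 96.9 ang -1.1
    sect 45 rmax 30.8 ang 46.1
    sect 90 rmax 41.0 ang 99.5
    sect 135 rmax 31.8 ang 135.3
dark
  cen [ 3. 45.] ang 176.2 area 114
  cen [  0.2 -45.2] ang 0.2 area 71
  cen [-80.2  83.7] ang -136.2 area 10164
  cen [47.3 -2.9] ang 86.5 area 151
```

View pics/c6.png

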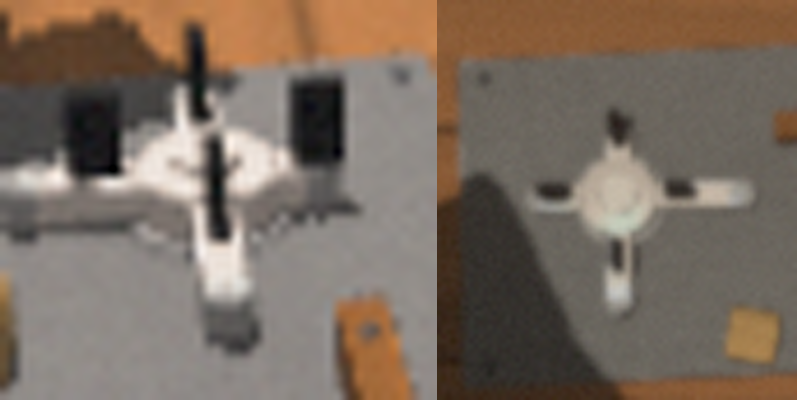

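All the cues say about -1.4° remains (tips -0.4 and -1.1, 84 mm nose -2.0, tabs -1.8, side-view tab tops -1.5). One more 1.1 mm nudge.

```bash
python3 - <<'E'
from mv import *
rows([(507,88,160,-179.1),(507,88,71,-179.1),(526,87.5,71,-179.1)])
E
```

```text
t 10.2 tcp [434.5 298.1 160.6] toolx -178.5 j6 0.42 F [ 0.7 -0.5 -0.5]
[-2.24, -7.06, 0.02] turn 0.1
[-2.23, -7.07, 2.98] turn 0.1
[-2.87, -7.1, 2.98] turn 0.1
```

{"method": "servo_tool", "body": {
  "grip": [-1,-1,-1,-1,-1,-1,-1,-1],
  "translation": [
    [-0.4,-1.2,0],
    [-0.8,-2.4,0],
    [-1.2,-3.6,0],
    [-1.6,-4.8,0],
    [-1.9,-6,0],
    [-2.2,-7,0],
    [-2.24,-7.07,0.4],
    [-2.24,-7.07,1.2]
  ],
  "turn": [0,0,0,0,0,0,0,0]
}}

```text
time_s: 10.87
tool_pos: [0.5097, 0.0823, 0.1261]
tcp_rot: [-0.009, 1.0, -0.0, 0.002]
wrist_force: [1.3, -0.2, -0.4]
gripper_width: 0.0002
```

{"method": "servo_tool", "body": {
  "grip": [-1,-1,-1,-1],
  "translation": [
    [0,0,0.8],
    [0,0,1.5],
    [0,0,1.78],
    [0,0,1.78]
  ],
  "turn": [0,0,0,0]
}}

```text
time_s: 11.2
tool_pos: [0.5067, 0.0844, 0.0699]
tcp_rot: [-0.011, 1.0, -0.0, -0.001]
wrist_force: [-0.1, -0.3, 0.0]
gripper_width: 0.0001
```

```bash
python3 - <<'E'
from mv import *
rows([(526,87.5,71,-179.1)])
E
```

```text
t 11.2 tcp [506.7  84.4  69.9] toolx -178.8 j6 -0.01 F [-0.1 -0.3  0. ]
[-0.65, 0.09, -0.04] turn 0.05
```

{"method": "servo_tool", "body": {
  "grip": [-1,-1,-1,-1,-1,-1,-1,-1],
  "translation": [
    [-0.2,0.04,0],
    [-0.35,0.08,0],
    [-0.45,0.09,0],
    [-0.53,0.09,0],
    [-0.58,0.09,0],
    [-0.62,0.09,0],
    [-0.645,0.09,0],
    [-0.645,0.09,0]
  ],
  "turn": [0,0,0,0,0,0,0,0]
}}

```text
time_s: 11.87
tool_pos: [0.5271, 0.0881, 0.0712]
tcp_rot: [-0.011, 1.0, -0.0, -0.0]
wrist_force: [-4.4, -0.4, 3.6]
gripper_width: 0.0002
```

{"method": "servo_tool", "body": {
  "grip": [-1,-1,-1,-1,-1,-1,-1,-1],
  "translation": [
    [0.3,0,0],
    [0.6,0,0],
    [0.7,0,-1],
    [0.7,0,-2.2],
    [1,1.2,-3],
    [1.4,2.4,-3],
    [1.8,3.7,-3],
    [2.2,5,-3]
  ],
  "turn": [0,0,0,0,0,0,0,0]
}}

```text
time_s: 12.53
tool_pos: [0.457, 0.2378, 0.1618]
tcp_rot: [-0.01, 1.0, 0.0, 0.001]
wrist_force: [1.3, 0.8, -0.2]
gripper_width: -0.0003
```

{"method": "servo_tool", "body": {
  "grip": [-1,-1,-1],
  "translation": [
    [0.4,1.2,0],
    [0.6,2,0],
    [0.6,2,0]
  ],
  "turn": [0,0,0]
}}

```text
time_s: 12.78
tool_pos: [0.4367, 0.2996, 0.1612]
tcp_rot: [-0.013, 1.0, 0.001, 0.0]
wrist_force: [-0.3, 0.1, -0.6]
gripper_width: 0.0003
```

```bash
python3 - <<'E'
from mv import *
rows([])
p,d=snap("top","top7"); q,_=snap("side","side7"); turret(p)
def tabs(q):
    r0,r1,c0,c1=168,200,300,335
    im=up(q,r0,r1,c0,c1); v=im.max(2)
    for row in (174.5,175.5,176.5,177.5,187,188,189,190):
        i=int((row-r0+.5)*S); c=np.where(v[i,10*S:24*S]<75)[0]; print(row,(c.mean()+.5)/S-.5+c0+10 if len(c) else None,len(c)/S)
for n in("side4","side6","side7"): print(n); tabs(cv2.imread(f"pics/{n}.png"))
for y,zs in((115,.075),(115,.07),(205,.075),(205,.07)): print(proj("side",np.r_[j2w((0,y))/1000,zs]))
a=cv2.resize(q[172:215,295:342,::-1],(437,400),interpolation=cv2.INTER_CUBIC); b=cv2.resize(p[165:250,242:320,::-1],(360,400),interpolation=cv2.INTER_CUBIC)
cv2.imwrite("pics/c7.png",np.hstack([a,b]))
E
```

```text
t 12.78 tcp [436.7 299.6 161.2] toolx -178.5 j6 0.42 F [-0.3  0.1 -0.6]
bright
  cen [ -6.2 -11.3] ang -28.7 area 4599
    sect -180 rmax 52.2 ang -171.3
    sect -135 rmax 32.5 ang -135.1
    sect -90 rmax 80.3 ang -89.1
    sect -45 rmax 29.6 ang -45.6
    sect 0 rmax 97.1 ang 1.4
    sect 45 rmax 30.7 ang 45.9
    sect 90 rmax 39.8 ang 92.0
    sect 135 rmax 31.8 ang 134.4
dark
  cen [-43.9  -0.9] ang -88.8 area 70
  cen [ 0.4 45.4] ang 179.5 area 85
  cen [  2.5 -45.2] ang 3.2 area 82
  cen [-80.4  84.4] ang -136.4 area 9916
  cen [47.2 -0.4] ang 89.5 area 103
side4
174.5 316.5625 0.875
175.5 316.625 1.5
176.5 316.6875 1.375
177.5 316.5625 1.625
187 316.6875 1.125
188 316.6875 1.125
189 316.6875 1.375
190 316.625 1.75
side6
174.5 None 0.0
175.5 315.5625 1.375
176.5 315.625 1.5
177.5 315.6875 1.625
187 317.5625 1.125
188 317.6875 1.125
189 317.6875 1.375
190 317.75 2.0
side7
174.5 314.75 0.75
175.5 314.8125 1.625
176.5 314.9375 1.625
177.5 314.9375 2.125
187 317.875 1.25
188 318.0625 1.625
189 318.4375 2.125
190 318.1875 2.125
[[316.97616298 186.82038526]]
[[317.02188812 188.02173712]]
[[314.28904476 174.87468627]]
[[314.33739277 176.0329386 ]]
```

View pics/c7.png

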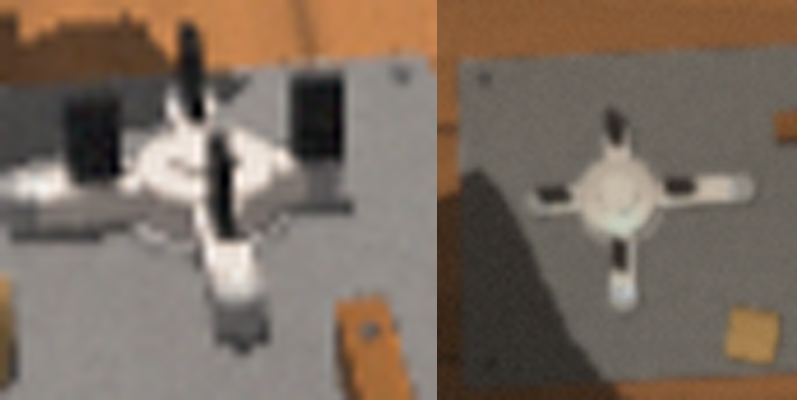

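The angle is now about +1.0° (tabs +1.3 and +0.85, 84 mm nose +0.9, side view +1.1), which is a slight overshoot. I'll nudge back from the other side, using force to find the contact.

```bash
python3 - <<'E'
from mv import *
rows([(566,87.5,160,-179.1),(566,87.5,71,-179.1)])
E
```

```text
t 12.88 tcp [437.9 296.6 161.1] toolx -178.6 j6 0.42 F [ 0.9 -0.  -0.7]
[-4.1, -7.07, 0.04] turn 0.08
[-4.1, -7.07, 3.01] turn 0.08
```

{"method": "servo_tool", "body": {
  "grip": [-1,-1,-1,-1,-1,-1,-1,-1],
  "translation": [
    [-0.6,-1,0],
    [-1.2,-2,0],
    [-1.8,-3,0],
    [-2.4,-4.1,0],
    [-3,-5.2,0],
    [-3.6,-6.2,0],
    [-4.1,-7.07,0],
    [-4.1,-7.07,0]
  ],
  "turn": [0,0,0,0,0,0,0,0]
}}

```text
time_s: 13.55
tool_pos: [0.5686, 0.0813, 0.161]
tcp_rot: [-0.008, 1.0, -0.001, 0.001]
wrist_force: [-1.1, -0.1, -0.3]
gripper_width: -0.0001
```

{"method": "servo_tool", "body": {
  "grip": [-1,-1,-1,-1,-1,-1],
  "translation": [
    [0,0,1],
    [0,0,2],
    [0,0,2.7],
    [0,0,3],
    [0.2,0,3],
    [0.4,0,3]
  ],
  "turn": [0,0,0,0,0,0]
}}

```text
time_s: 14.05
tool_pos: [0.5545, 0.086, 0.0718]
tcp_rot: [-0.011, 1.0, -0.0, 0.0]
wrist_force: [6.7, -1.2, -5.3]
gripper_width: -0.0
```

{"method": "servo_tool", "body": {
  "grip": [-1,-1],
  "translation": [
    [0,0,0],
    [0,0,0]
  ],
  "turn": [0,0]
}}

```text
time_s: 14.22
tool_pos: [0.5546, 0.0865, 0.0727]
tcp_rot: [-0.011, 1.0, 0.0, 0.001]
wrist_force: [-0.3, -0.3, -1.3]
gripper_width: -0.0001
```

```bash
cat >> mv.py <<'E'
def tabs(q):
    r0,r1,c0,c1=168,200,300,335
    im=up(q,r0,r1,c0,c1); v=im.max(2); o=[]
    for row in (175.5,176.5,177.5,187,188,189):
        i=int((row-r0+.5)*S); c=np.where(v[i,10*S:24*S]<75)[0]; o.append((c.mean()+.5)/S-.5+c0+10 if len(c) else np.nan)
    print(np.round(o,2),"diff",np.mean(o[3:])-np.mean(o[:3]))
E
python3 - <<'E'
from mv import *
q,_=snap("side","side8"); tabs(q)
cv2.imwrite("pics/s8.png",cv2.resize(q[165:215,285:345,::-1],(720,600),interpolation=cv2.INTER_CUBIC))
E
```

```text
[319.31 319.38 319.38 320.36 320.2  320.22] diff 0.909285832096316
```

View pics/s8.png

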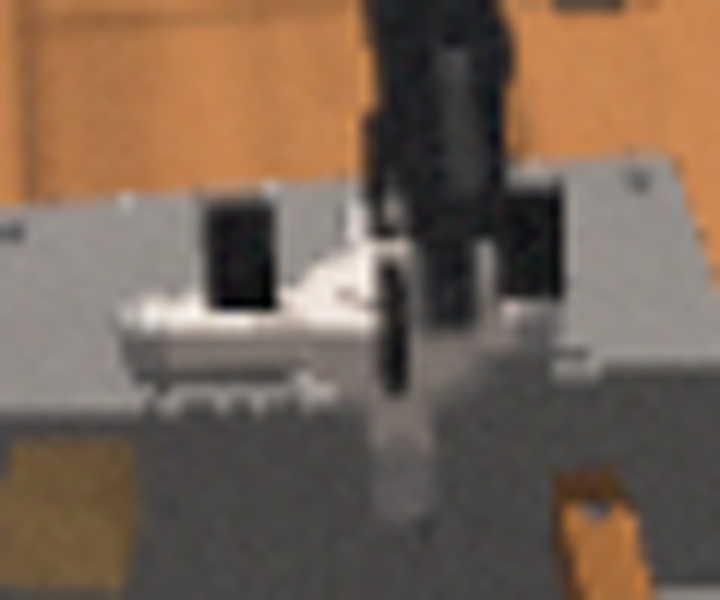

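```bash
python3 - <<'E'
from mv import *
def prof(n):
    q=cv2.imread(f"pics/{n}.png"); im=up(q,180,212,308,330).max(2)
    o=[]
    for row in (187,188,189,190,191,192): 
        i=int((row-180+.5)*S); 
        c=np.where(im[i,6*S:13*S]<75)[0]; o.append(round((c.mean()+.5)/S-.5+314,2) if len(c) else None)
    g=[]
    for row in (199,200,201):
        r=q[row,310:328].max(1).astype(int); g.append(r.tolist())
    print(n,o); print(g[1])
for n in("side4","side6","side7","side8"): prof(n)
E
```

```text
side4 [np.float64(316.69), np.float64(316.69), np.float64(316.69), np.float64(316.62), np.float64(316.62), np.float64(316.69)]
[145, 145, 144, 140, 145, 230, 234, 233, 234, 214, 142, 142, 146, 143, 143, 140, 140, 146]
side6 [np.float64(317.56), np.float64(317.69), np.float64(317.69), np.float64(317.75), np.float64(317.75), np.float64(317.81)]
[144, 142, 144, 138, 138, 130, 189, 232, 234, 233, 233, 179, 145, 142, 145, 142, 142, 143]
side7 [np.float64(317.88), np.float64(318.06), np.float64(318.44), np.float64(318.19), np.float64(318.31), np.float64(318.38)]
[142, 143, 144, 140, 139, 129, 101, 206, 232, 233, 233, 235, 176, 148, 142, 142, 143, 143]
side8 [np.float64(318.3), np.float64(318.33), np.float64(318.37), np.float64(318.16), np.float64(318.38), np.float64(317.56)]
[69, 71, 66, 72, 71, 89, 116, 117, 117, 118, 106, 74, 69, 71, 73, 64, 69, 70]
```

The finger has nudged the arm back too far, to about -4° by the side view (arm edge centre 318.1, against 318.9 at -1.5°). The finger contact on the -x side is calibrated: TCP x = 524.8 gave -1.5° and 527.1 gave +1.1°, so 0° is at 526.1. I'll go round and push slowly from that side.

{"method": "servo_tool", "body": {
  "grip": [-1,-1,-1,-1,-1,-1,-1,-1],
  "translation": [
    [-0.2,0,-0.5],
    [-0.2,0,-1.2],
    [-0.2,0,-2],
    [0.5,0,-2.2],
    [1.2,0,-2.2],
    [1.6,0,-2.2],
    [1.6,0,-2.2],
    [1.6,0,-2.2]
  ],
  "turn": [0,0,0,0,0,0,0,0]
}}

```text
time_s: 14.93
tool_pos: [0.5068, 0.0856, 0.138]
tcp_rot: [-0.011, 1.0, 0.0, 0.001]
wrist_force: [0.7, -0.8, 0.6]
gripper_width: -0.0004
```

{"method": "servo_tool", "body": {
  "grip": [-1,-1,-1,-1,-1],
  "translation": [
    [0,0,0.7],
    [0,0,1.5],
    [0,0,2],
    [0,0,2.25],
    [0,0,2.25]
  ],
  "turn": [0,0,0,0,0]
}}

```text
time_s: 15.35
tool_pos: [0.5065, 0.0855, 0.0685]
tcp_rot: [-0.011, 1.0, 0.0, -0.001]
wrist_force: [-0.1, -0.9, -0.1]
gripper_width: -0.0
```

```bash
python3 - <<'E'
from mv import *
rows([(526.1,87.5,71,None)])
E
```

```text
t 15.35 tcp [506.5  85.5  68.5] toolx -178.8 j6 -0.01 F [-0.1 -0.9 -0.1]
[-0.65, 0.05, -0.09] turn 0.0
```

{"method": "servo_tool", "body": {
  "grip": [-1,-1,-1,-1,-1,-1,-1,-1],
  "translation": [
    [-0.2,0.03,-0.05],
    [-0.4,0.05,-0.05],
    [-0.5,0.05,-0.05],
    [-0.53,0.05,-0.05],
    [-0.56,0.05,-0.05],
    [-0.58,0.05,-0.05],
    [-0.6,0.05,-0.05],
    [-0.6,0.05,-0.05]
  ],
  "turn": [0,0,0,0,0,0,0,0]
}}

```text
time_s: 16.02
tool_pos: [0.524, 0.0874, 0.0712]
tcp_rot: [-0.011, 1.0, -0.0, -0.0]
wrist_force: [-3.7, -0.4, 3.1]
gripper_width: 0.0002
```

{"method": "servo_tool", "body": {
  "grip": [-1,-1,-1,-1,-1,-1],
  "translation": [
    [-0.02,0,0],
    [-0.04,0,0],
    [-0.06,0,0],
    [-0.06,0,0],
    [-0.06,0,0],
    [-0.06,0,0]
  ],
  "turn": [0,0,0,0,0,0]
}}

```text
time_s: 16.52
tool_pos: [0.5262, 0.0873, 0.0711]
tcp_rot: [-0.011, 1.0, -0.0, -0.0]
wrist_force: [-3.7, -3.3, 2.2]
gripper_width: -0.0001
```

```bash
cat >> mv.py <<'E'
def armc(q):
    o=[]
    for row in (198,199,200,201):
        r=q[row,310:328].max(1).astype(float); b=np.median(np.r_[r[:3],r[-3:]]); w=np.clip(r-b-8,0,None); k=w>0.5*w.max(); 
        e=np.interp(np.arange(0,18,.05),np.arange(18),w)>0.5*w.max(); x=np.arange(0,18,.05)[e]; o.append(310+(x[0]+x[-1])/2)
    return np.round(o,2),np.mean(o).round(2)
E
python3 - <<'E'
from mv import *
print(ctrl.get_obs()["tool_pos"])
q,_=snap("side","side9")
for n in("side4","side6","side7","side8","side9"): print(n,armc(cv2.imread(f"pics/{n}.png")))
E
```

```text
[0.52619014 0.08730136 0.07113727]
side4 (array([316.88, 316.92, 316.92, 316.98]), np.float64(316.92))
side6 (array([318.02, 318.05, 318.42, 318.58]), np.float64(318.27))
side7 (array([318.98, 319.  , 319.25, 319.7 ]), np.float64(319.23))
side8 (array([311.15, 317.75, 317.8 , 317.95]), np.float64(316.16))
side9 (array([318.15, 318.5 , 318.88, 318.77]), np.float64(318.58))
```

The arm centre is at 318.6 and zero should be about 318.8, so the error is under 1°. I'll back off towards the front, then move above the board's front side and check the turret from above there.

```bash
python3 - <<'E'
from mv import *
x,y=j2w((-100,-93)); print(x,y); rows([(505,y+180,130,None),(x,y,130,-179.1),(x,y,40,-179.1)])
E
```

```text
441.8731172618333 -122.45925855197649
t 16.57 tcp [526.2  87.3  71.1] toolx -178.8 j6 -0.01 F [-3.3 -2.6  1.6]
[0.73, -0.98, -1.96] turn 0.0
[2.96, -6.93, -1.96] turn 0.06
[2.96, -6.93, 1.04] turn 0.06
```

{"method": "servo_tool", "body": {
  "grip": [-1,-1,-1,-1,-1,-1,-1,-1],
  "translation": [
    [0.2,0,0],
    [0.6,0,0],
    [0.8,0,-0.8],
    [0.9,0,-1.9],
    [1.3,-1,-1.96],
    [1.7,-2.2,-1.96],
    [2.1,-3.4,-1.96],
    [2.5,-4.6,-1.96]
  ],
  "turn": [0,0,0,0,0,0,0,0]
}}

```text
time_s: 17.23
tool_pos: [0.4538, -0.0532, 0.1303]
tcp_rot: [-0.012, 1.0, -0.0, 0.001]
wrist_force: [0.7, -0.5, 0.3]
gripper_width: 0.0
```

{"method": "servo_tool", "body": {
  "grip": [-1,-1,-1,-1],
  "translation": [
    [0.3,-1.2,0],
    [0.46,-2.1,0],
    [0.46,-2.3,0],
    [0.46,-2.33,0]
  ],
  "turn": [0,0,0,0]
}}

```text
time_s: 17.57
tool_pos: [0.4421, -0.1238, 0.1301]
tcp_rot: [-0.01, 1.0, -0.0, 0.001]
wrist_force: [0.1, 0.3, 0.0]
gripper_width: -0.0002
```

```bash
python3 - <<'E'
from mv import *
x,y=j2w((-100,-93)); rows([(x,y,40,-179.1)])
p,d=snap("top","top10"); q,_=snap("side","side10"); turret(p); tabs(q); print(armc(q))
a=cv2.resize(q[160:285,270:385,::-1],(368,400),interpolation=cv2.INTER_CUBIC); b=cv2.resize(p[165:250,242:340,::-1],(430,400),interpolation=cv2.INTER_CUBIC)
cv2.imwrite("pics/c10.png",np.hstack([a,b]))
E
```

```text
t 17.57 tcp [ 442.1 -123.8  130.1] toolx -178.9 j6 -0.47 F [0.1 0.3 0. ]
[0.01, 0.04, 3.0] turn 0.03
bright
  cen [-65.8  -0. ] ang -90.0 area 459
    sect -90 rmax 79.9 ang -90.3
  cen [  0.8 -13.7] ang 3.2 area 4020
    sect -180 rmax 49.6 ang -172.4
    sect -135 rmax 32.8 ang -134.7
    sect -90 rmax 32.6 ang -86.6
    sect -45 rmax 29.2 ang -44.5
    sect 0 rmax 96.7 ang 0.7
    sect 45 rmax 30.8 ang 45.6
    sect 90 rmax 39.8 ang 84.8
    sect 135 rmax 30.9 ang 134.7
dark
  cen [-44.4  -1.1] ang -88.6 area 65
  cen [ 1.6 44.3] ang 177.9 area 101
  cen [  1.8 -46.1] ang 2.2 area 91
  cen [47.3 -1.3] ang 88.4 area 116
[315.   315.25 315.44 317.81 317.88 318.06] diff 2.6875
(array([318.35, 318.92, 319.05, 319.05]), np.float64(318.84))
```

View pics/c10.png

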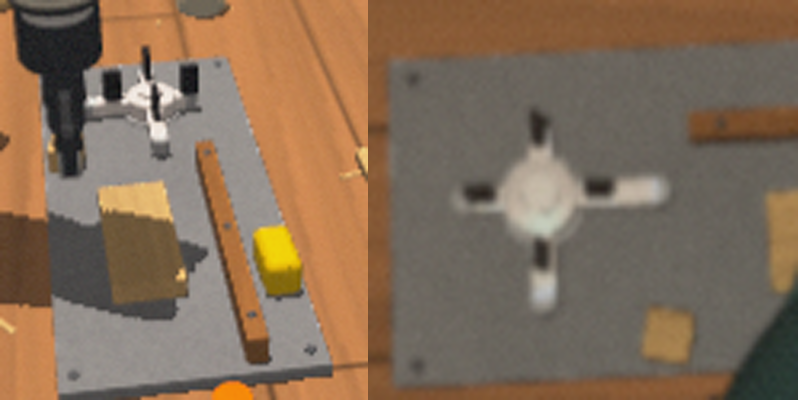

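The turret is now at 0°: the four tabs average 0.0°, the 84 mm nose reads -0.3°, and the side-view tab difference is 2.69 as predicted. Next is the board: lower in front of it and push it to the fence.

{"method": "servo_tool", "body": {
  "grip": [-1,-1,-1,-1,-1,-1,-1,-1],
  "translation": [
    [0,0.04,0.8],
    [0,0.04,1.8],
    [0,0.04,2.6],
    [0,0.04,3],
    [0,0.04,3],
    [-0.2,0.04,3],
    [-0.4,0.04,3],
    [-0.5,0.04,3]
  ],
  "turn": [0,0,0,0,0,0,0,0]
}}

```text
time_s: 18.33
tool_pos: [0.4589, -0.1208, 0.0411]
tcp_rot: [-0.011, 1.0, -0.0, 0.001]
wrist_force: [-3.7, -0.1, 2.3]
gripper_width: -0.0003
```

{"method": "servo_tool", "body": {
  "grip": [-1,-1,-1,-1,-1,-1,-1,-1],
  "translation": [
    [-0.12,0,0],
    [-0.24,0,0],
    [-0.36,0,0],
    [-0.48,0,0],
    [-0.6,0,0],
    [-0.72,0,0],
    [-0.84,0,0],
    [-0.9,0,0]
  ],
  "turn": [0,0,0,0,0,0,0,0]
}}

```text
time_s: 19.0
tool_pos: [0.4845, -0.1203, 0.0399]
tcp_rot: [-0.011, 1.0, -0.0, 0.0]
wrist_force: [-3.9, -0.0, 3.1]
gripper_width: -0.0003
```

```bash
python3 - <<'E'
from mv import *
rows([(492,-122,40,None)])
q,_=snap("side","side11")
cv2.imwrite("pics/c11.png",cv2.resize(q[160:285,270:385,::-1],(552,600),interpolation=cv2.INTER_CUBIC))
E
```

```text
t 19.0 tcp [ 484.5 -120.3   39.9] toolx -178.8 j6 -0.43 F [-3.9 -0.   3.1]
[-0.25, -0.06, -0.0] turn 0.0
```

View pics/c11.png

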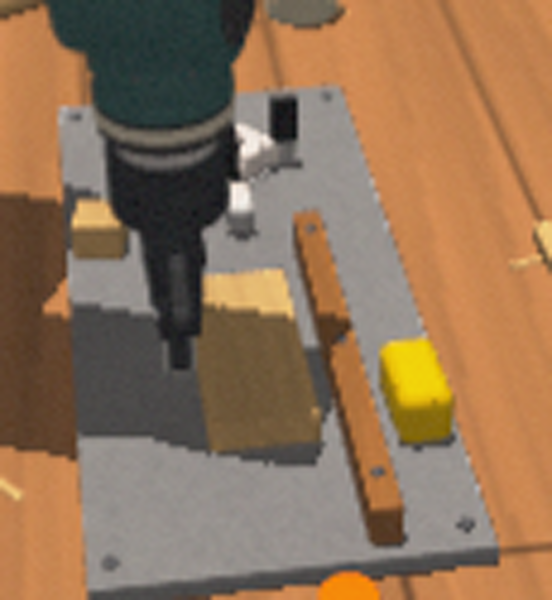

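The board, with corners at about (203,275), (285,270), (318,440) and (212,452), has slid towards the fence at about 4 N and still shows a gap. Continuing slowly.

{"method": "servo_tool", "body": {
  "grip": [-1,-1,-1,-1,-1,-1,-1,-1],
  "translation": [
    [-0.05,0,0],
    [-0.1,0,0],
    [-0.15,0,0],
    [-0.2,0,0],
    [-0.25,0,0],
    [-0.3,0,0],
    [-0.34,0,0],
    [-0.36,0,0]
  ],
  "turn": [0,0,0,0,0,0,0,0]
}}

```text
time_s: 19.72
tool_pos: [0.495, -0.12, 0.0399]
tcp_rot: [-0.011, 1.0, 0.0, 0.0]
wrist_force: [-2.4, 0.1, -0.9]
gripper_width: 0.0002
```

{"method": "servo_tool", "body": {
  "grip": [-1,-1,-1,-1],
  "translation": [
    [-0.04,0,0],
    [-0.08,0,0],
    [-0.12,0,0],
    [-0.12,0,0]
  ],
  "turn": [0,0,0,0]
}}

```text
time_s: 20.05
tool_pos: [0.4983, -0.1198, 0.0399]
tcp_rot: [-0.011, 1.0, 0.0, -0.0]
wrist_force: [-2.2, 1.5, 1.0]
gripper_width: -0.0003
```

{"method": "servo_tool", "body": {
  "grip": [-1,-1,-1,-1],
  "translation": [
    [-0.03,0,0],
    [-0.06,0,0],
    [-0.09,0,0],
    [-0.09,0,0]
  ],
  "turn": [0,0,0,0]
}}

```text
time_s: 20.38
tool_pos: [0.4985, -0.1197, 0.0398]
tcp_rot: [-0.011, 1.0, -0.0, -0.002]
wrist_force: [-18.1, -2.5, 14.7]
gripper_width: 0.0001
```

{"method": "servo_tool", "body": {
  "grip": [-1,-1,-1],
  "translation": [
    [-0.03,0,0],
    [-0.06,0,0],
    [-0.06,0,0]
  ],
  "turn": [0,0,0]
}}

```text
time_s: 20.63
tool_pos: [0.4986, -0.1197, 0.0397]
tcp_rot: [-0.01, 1.0, -0.0, -0.004]
wrist_force: [-29.3, -3.7, 21.6]
gripper_width: -0.0002
```

The contact force rose to 29 N with no more travel, so the board is on the fence. I'll back off and go round to the board's -y end with the tool turned 90°.

```bash
python3 - <<'E'
from mv import *
x,y=j2w((0,-205)); print(x,y); rows([(x,y,120,90.9),(x,y,40,90.9)])
E
```

```text
543.6200000489232 -232.87470965874041
t 20.63 tcp [ 498.6 -119.7   39.7] toolx -178.8 j6 -0.41 F [-29.3  -3.7  21.6]
[-1.4, -3.81, -2.69] turn 15.05
[-1.42, -3.8, -0.02] turn 15.05
```

{"method": "servo_tool", "body": {
  "grip": [-1,-1,-1,-1,-1,-1,-1,-1],
  "translation": [
    [0.3,0,0],
    [0.7,0,0],
    [1,0,-0.3],
    [1,0,-1.3],
    [1,0,-2.4],
    [0.5,-0.8,-2.7],
    [0,-1.8,-2.7],
    [-0.5,-2.8,-2.7]
  ],
  "turn": [0,0,0,0,0,1.1,2.2,3.3]
}}

```text
time_s: 21.3
tool_pos: [0.5208, -0.2047, 0.1232]
tcp_rot: [0.163, 0.987, -0.001, 0.002]
wrist_force: [1.1, -0.2, -0.7]
gripper_width: -0.0003
```

```bash
python3 - <<'E'
from mv import *
x,y=j2w((0,-205)); rows([(x,y,120,90.9),(x,y,40,90.9)])
E
```

```text
t 21.3 tcp [ 520.8 -204.7  123.2] toolx 161.2 j6 -0.19 F [ 1.1 -0.2 -0.7]
[-1.02, -0.64, 0.11] turn 11.71
[-1.01, -0.64, 2.78] turn 11.71
```

{"method": "servo_tool", "body": {
  "grip": [-1,-1,-1,-1,-1,-1,-1,-1],
  "translation": [
    [-0.5,-0.3,0],
    [-1,-0.63,0],
    [-1,-0.63,0],
    [-1,-0.63,0],
    [-1,-0.63,0],
    [-1,-0.63,0],
    [-1,-0.63,0],
    [-1,-0.63,0]
  ],
  "turn": [1.1,2.2,3.3,4.4,5.5,6.6,7.7,8.8]
}}

```text
time_s: 21.97
tool_pos: [0.5422, -0.2311, 0.1219]
tcp_rot: [0.586, 0.811, 0.0, 0.001]
wrist_force: [-0.2, 0.0, 0.5]
gripper_width: -0.0002
```

{"method": "servo_tool", "body": {
  "grip": [-1,-1,-1,-1],
  "translation": [
    [0,0,0],
    [0,0,0],
    [0,0,0],
    [0,0,0]
  ],
  "turn": [1.1,2.2,2.9,2.9]
}}

```text
time_s: 22.3
tool_pos: [0.5422, -0.2311, 0.1218]
tcp_rot: [0.701, 0.714, 0.0, 0.0]
wrist_force: [-0.4, -0.6, 0.2]
gripper_width: 0.0001
```

```bash
cat > brd.py <<'E'
from mv import *
def board(p):
    r0,r1,c0,c1=185,235,300,412
    hsv=cv2.cvtColor(up(p,r0,r1,c0,c1),cv2.COLOR_RGB2HSV).astype(int);h,s,v=[hsv[...,i] for i in range(3)]
    for P in contours((s>85)&(h>14)&(v>70),r0,c0,.037,200):
        sd=sides(P); 
        try:
            q=quad(sd); C=np.mean(list(q.values()),0); print("board J",w2j(C).round(1),{k:round(float(x[1])-.9,2) for k,x in sd.items()},{k:w2j(v).round(1).tolist() for k,v in q.items()})
        except Exception as e: print(e,sd)
E
python3 - <<'E'
from brd import *
x,y=j2w((0,-205)); rows([(x,y,120,90.9),(x,y,40,90.9)])
p,_=snap("top","top12"); q,_=snap("side","side12"); board(p); tabs(q); print(armc(q)); turret(p)
a=cv2.resize(q[160:285,270:385,::-1],(368,400),interpolation=cv2.INTER_CUBIC); b=cv2.resize(p[165:250,280:420,::-1],(430,400),interpolation=cv2.INTER_CUBIC)
cv2.imwrite("pics/c12.png",np.hstack([a,b]))
E
```

```text
t 22.3 tcp [ 542.2 -231.1  121.8] toolx 91.0 j6 1.01 F [-0.4 -0.6  0.2]
[-0.06, 0.05, 0.06] turn 0.02
[-0.06, 0.04, 2.73] turn 0.02Traceback (most recent call last):
  File "<stdin>", line 3, in <module>
  File "brd.py", line 6, in board
    sd=sides(P);
  File "meas.py", line 20, in sides
    vx,vy,x0,y0=cv2.fitLine(P[k].astype(np.float32),cv2.DIST_HUBER,0,.01,.01).ravel()
                ~~~~~~~~~~~^^^^^^^^^^^^^^^^^^^^^^^^^^^^^^^^^^^^^^^^^^^^^^^^^^
cv2.error: OpenCV(4.12.0) /io/opencv/modules/imgproc/src/linefit.cpp:50: error: (-215:Assertion failed) count > 0 in function 'fitLine2D_wods'
```

```bash
python3 - <<'E'
import cv2,numpy as np
q=cv2.imread("pics/side12.png");p=cv2.imread("pics/top12.png")
a=cv2.resize(q[160:285,270:385],(368,400),interpolation=cv2.INTER_CUBIC); b=cv2.resize(p[165:250,280:420],(430,400),interpolation=cv2.INTER_CUBIC)
cv2.imwrite("pics/c12.png",np.hstack([a,b]))
E
```

```text
(no output)
```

View pics/c12.png

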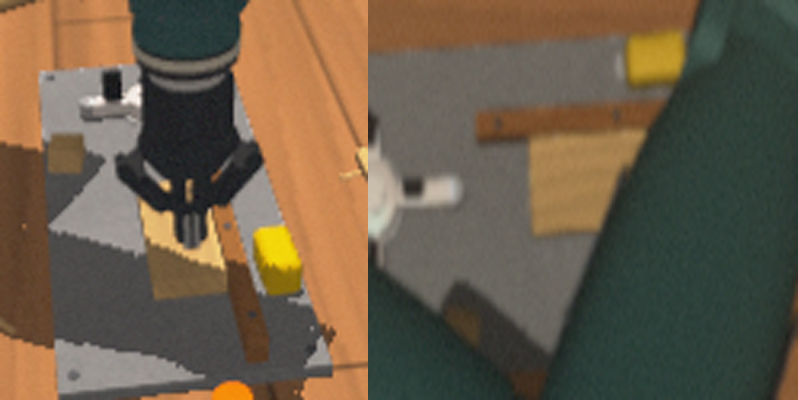

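The board lies along the fence. In the right half of the picture its top edge follows the fence, and its turret end is still at column 530. Lowering behind its -y end.

{"method": "servo_tool", "body": {
  "grip": [-1,-1,-1,-1,-1,-1],
  "translation": [
    [-0.06,0.04,0.8],
    [-0.06,0.04,1.6],
    [-0.06,0.04,2.3],
    [-0.06,0.04,2.73],
    [-0.06,0.04,2.73],
    [-0.06,0.04,2.73]
  ],
  "turn": [0,0,0,0,0,0]
}}

```text
time_s: 22.9
tool_pos: [0.5432, -0.2327, 0.0392]
tcp_rot: [0.699, 0.715, -0.0, -0.0]
wrist_force: [-1.0, 1.0, 0.8]
gripper_width: 0.0
```

```bash
python3 - <<'E'
from brd import *
rows([(*j2w((0,-120)),40,90.9),(*j2w((0,-110)),40,90.9)])
q,_=snap("side","side13")
cv2.imwrite("pics/c13.png",cv2.resize(q[160:285,270:385,::-1],(552,600),interpolation=cv2.INTER_CUBIC))
E
```

```text
t 22.9 tcp [ 543.2 -232.7   39.2] toolx 91.3 j6 1.0 F [-1.   1.   0.8]
[2.83, 0.04, -0.02] turn 0.07
[3.16, 0.04, -0.02] turn 0.07
```

View pics/c13.png

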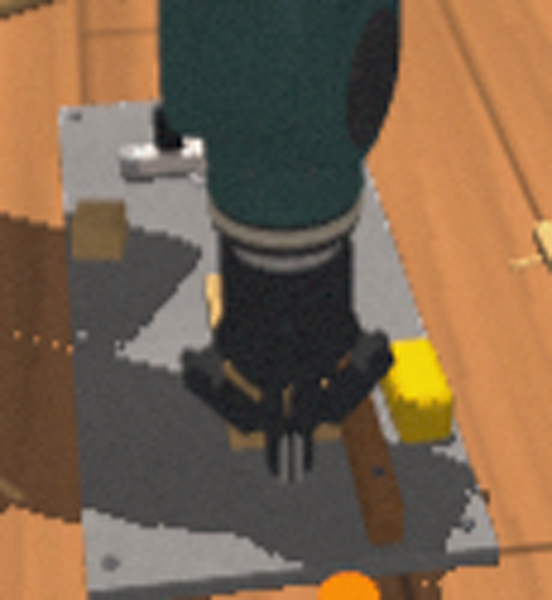

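The finger tip is at (290,475), just behind the board's end edge at (230–340, 440), and clears the fence. Pushing along the fence.

{"method": "servo_tool", "body": {
  "grip": [-1,-1,-1,-1,-1,-1,-1,-1],
  "translation": [
    [0.2,0,0],
    [0.4,0,0],
    [0.6,0.01,0],
    [0.8,0.01,0],
    [1,0.02,0],
    [1.2,0.02,0],
    [1.4,0.02,0],
    [1.6,0.02,0]
  ],
  "turn": [0.05,0.05,0.05,0.05,0.05,0.05,0.05,0.05]
}}

```text
time_s: 23.62
tool_pos: [0.5431, -0.1849, 0.0397]
tcp_rot: [0.701, 0.713, -0.001, 0.001]
wrist_force: [-2.5, -6.3, 3.8]
gripper_width: -0.0002
```

{"method": "servo_tool", "body": {
  "grip": [-1,-1,-1,-1,-1,-1,-1,-1],
  "translation": [
    [0.2,0,0],
    [0.4,0,0],
    [0.6,0.01,0],
    [0.8,0.01,0],
    [0.95,0.02,0],
    [1.1,0.02,0],
    [1.2,0.02,0],
    [1.2,0.02,0]
  ],
  "turn": [0,0,0,0,0,0,0,0]
}}

```text
time_s: 24.28
tool_pos: [0.5427, -0.1485, 0.0396]
tcp_rot: [0.701, 0.713, -0.001, 0.001]
wrist_force: [-1.9, -4.0, 1.9]
gripper_width: 0.0003
```

```bash
python3 - <<'E'
from brd import *
rows([(*j2w((0,-110)),40,90.9)])
p,_=snap("top","top14"); q,_=snap("side","side14")
a=cv2.resize(q[160:285,270:385,::-1],(368,400),interpolation=cv2.INTER_CUBIC); b=cv2.resize(p[165:250,242:380,::-1],(430,400),interpolation=cv2.INTER_CUBIC)
cv2.imwrite("pics/c14.png",np.hstack([a,b]))
E
```

```text
t 24.28 tcp [ 542.7 -148.5   39.6] toolx 91.0 j6 1.14 F [-1.9 -4.   1.9]
[0.35, -0.01, -0.01] turn 0.01
```

View pics/c14.png

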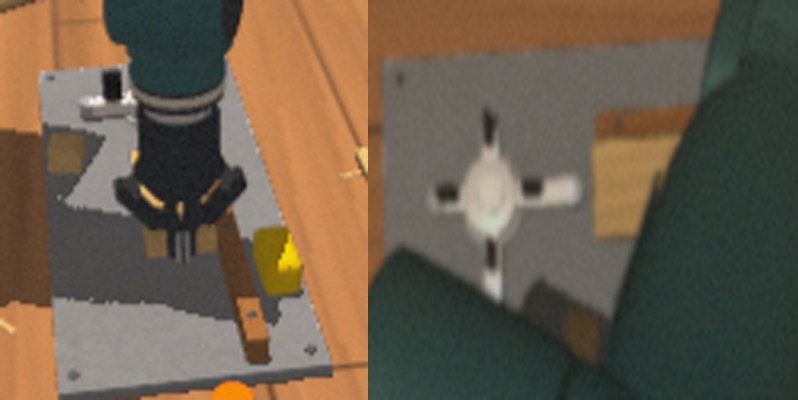

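The top view shows a gap of about 13 mm between the nose (580,188) and the board's end (593). I'll close it slowly.

{"method": "servo_tool", "body": {
  "grip": [-1,-1,-1,-1,-1,-1,-1,-1],
  "translation": [
    [0.06,0,0],
    [0.12,0,0],
    [0.18,0,0],
    [0.24,0,0],
    [0.28,0,0],
    [0.31,0,0],
    [0.33,0,0],
    [0.33,0,0]
  ],
  "turn": [0,0,0,0,0,0,0,0]
}}

```text
time_s: 25.05
tool_pos: [0.5428, -0.139, 0.0394]
tcp_rot: [0.701, 0.713, -0.0, 0.001]
wrist_force: [-2.6, -6.0, 3.8]
gripper_width: 0.0
```

{"method": "servo_tool", "body": {
  "grip": [-1,-1,-1,-1],
  "translation": [
    [0.03,0,0],
    [0.06,0,0],
    [0.08,0,0],
    [0.08,0,0]
  ],
  "turn": [0,0,0,0]
}}

```text
time_s: 25.38
tool_pos: [0.5427, -0.1376, 0.0395]
tcp_rot: [0.701, 0.713, -0.001, 0.001]
wrist_force: [-3.5, -12.0, 2.6]
gripper_width: -0.0
```

{"method": "servo_tool", "body": {
  "grip": [-1,-1,-1,-1],
  "translation": [
    [0.02,0,0],
    [0.03,0,0],
    [0.03,0,0],
    [0.03,0,0]
  ],
  "turn": [0,0,0,0]
}}

```text
time_s: 25.72
tool_pos: [0.5427, -0.1374, 0.0395]
tcp_rot: [0.702, 0.713, -0.002, 0.002]
wrist_force: [-3.9, -17.5, 0.9]
gripper_width: -0.0003
```

```bash
python3 - <<'E'
from brd import *
rows([])
p,_=snap("top","top15")
cv2.imwrite("pics/c15.png",cv2.resize(p[165:250,242:380,::-1],(790,487),interpolation=cv2.INTER_CUBIC)); turret(p)
E
```

```text
t 25.72 tcp [ 542.7 -137.4   39.5] toolx 90.9 j6 1.16 F [ -3.9 -17.5   0.9]
bright
  cen [-65.6  -0.2] ang -89.8 area 465
    sect -90 rmax 79.9 ang -89.7
  cen [  0.7 -14.5] ang 2.8 area 4150
    sect -180 rmax 50.0 ang -172.3
    sect -135 rmax 33.4 ang -134.5
    sect -90 rmax 33.2 ang -87.6
    sect -45 rmax 32.1 ang -62.9
    sect 0 rmax 99.5 ang 0.7
    sect 45 rmax 31.4 ang 46.7
    sect 90 rmax 39.9 ang 84.5
    sect 135 rmax 31.2 ang 134.5
dark
  cen [-101.8   -7.4] ang -85.8 area 11523
  cen [-44.1  -1. ] ang -88.7 area 71
  cen [ 1.5 44.2] ang 178.0 area 107
  cen [  1.9 -45.9] ang 2.3 area 88
  cen [47.3 -1.4] ang 88.3 area 114
```

View pics/c15.png

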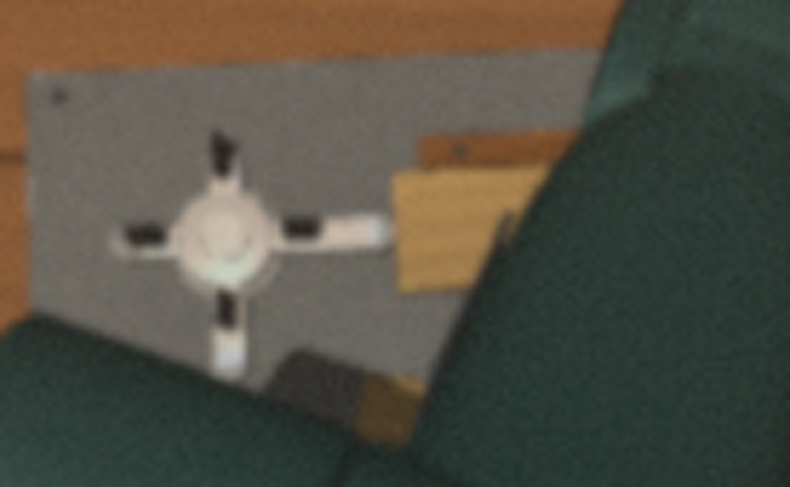

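The board butts the nose at (392,230), and the force rose to 17 N without travel. The turret is still at 0° (84 mm nose -89.7°, tabs average about 0°). I'll retreat clear and inspect.

{"method": "servo_tool", "body": {
  "grip": [-1,-1,-1,-1,-1,-1,-1,-1],
  "translation": [
    [-0.3,0,0],
    [-0.8,0,0],
    [-1.2,0,0],
    [-1.2,0,-1],
    [-1.2,0,-2.2],
    [-1.2,0,-3.5],
    [-1.8,-0.8,-4.5],
    [-2.5,-1.8,-5]
  ],
  "turn": [0,0,0,0,0,0,0,0]
}}

```text
time_s: 26.43
tool_pos: [0.4913, -0.2123, 0.1924]
tcp_rot: [0.7, 0.714, 0.001, 0.002]
wrist_force: [0.4, -1.7, 0.2]
gripper_width: 0.0001
```

{"method": "servo_tool", "body": {
  "grip": [-1,-1,-1,-1,-1,-1],
  "translation": [
    [-0.7,-0.8,0],
    [-1.4,-1.6,0],
    [-2.1,-2.4,0],
    [-2.8,-3.2,0],
    [-3.4,-3.8,0],
    [-3.4,-3.8,0]
  ],
  "turn": [0,0,0,0,0,0]
}}

```text
time_s: 26.93
tool_pos: [0.375, -0.3184, 0.1892]
tcp_rot: [0.703, 0.712, -0.0, 0.0]
wrist_force: [-0.4, 0.5, -0.1]
gripper_width: -0.0
```

```bash
python3 - <<'E'
from brd import *
rows([])
p,_=snap("top","top16"); q,_=snap("side","side16")
a=cv2.resize(q[160:285,270:385,::-1],(331,360),interpolation=cv2.INTER_CUBIC); b=cv2.resize(p[162:252,242:420,::-1],(460,360),interpolation=cv2.INTER_CUBIC)
cv2.imwrite("pics/c16.png",np.hstack([a,b]))
turret(p); tabs(q); print(armc(q))
try: board(p)
except Exception as e: print(e)
E
```

```text
t 26.93 tcp [ 375.  -318.4  189.2] toolx 90.7 j6 0.69 F [-0.4  0.5 -0.1]
bright
  cen [-66.    0.1] ang -90.1 area 486
    sect -90 rmax 80.5 ang -90.9
  cen [  0.7 -14.6] ang 2.6 area 4196
    sect -180 rmax 50.5 ang -172.4
    sect -135 rmax 33.3 ang -134.4
    sect -90 rmax 34.1 ang -87.6
    sect -45 rmax 33.0 ang -65.8
    sect 0 rmax 99.9 ang 1.0
    sect 45 rmax 31.3 ang 45.6
    sect 90 rmax 40.3 ang 84.0
    sect 135 rmax 31.5 ang 134.9
dark
  cen [-44.5  -1. ] ang -88.7 area 59
  cen [ 1.2 44.3] ang 178.4 area 82
  cen [  1.8 -45.8] ang 2.3 area 78
  cen [47.4 -1.4] ang 88.4 area 101
[315.   315.25 315.44 317.81 317.94 318.  ] diff 2.6875
(array([318.38, 318.92, 319.05, 319.05]), np.float64(318.85))
board J [  0.9 -20.1] {'x-': 0.14, 'y-': -0.42, 'x+': -0.17, 'y+': 0.28} {'x+y+': [38.5, 60.4], 'x+y-': [38.0, -100.7], 'x-y-': [-36.3, -100.1], 'x-y+': [-36.7, 60.0]}
```

View pics/c16.png

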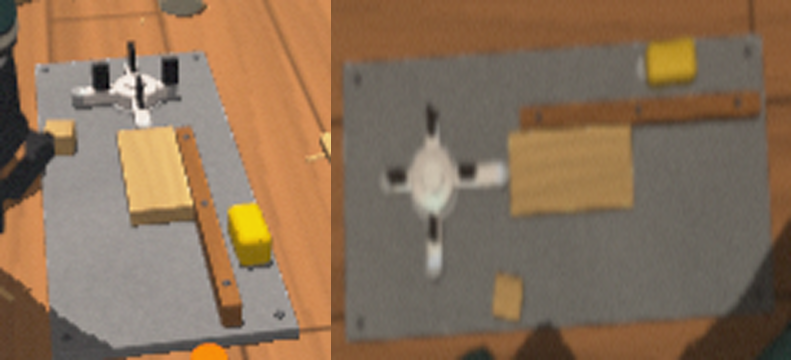

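```bash
python3 - <<'E'
import cv2,numpy as np
q=cv2.imread("pics/side16.png")[195:250,305:350]; p=cv2.imread("pics/top16.png")[182:218,310:392]
cv2.imwrite("pics/c17.png",np.hstack([cv2.resize(q,(330,403),interpolation=cv2.INTER_CUBIC),cv2.resize(p,(460,403),interpolation=cv2.INTER_CUBIC)]))
E
```

```text
(no output)
```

View pics/c17.png

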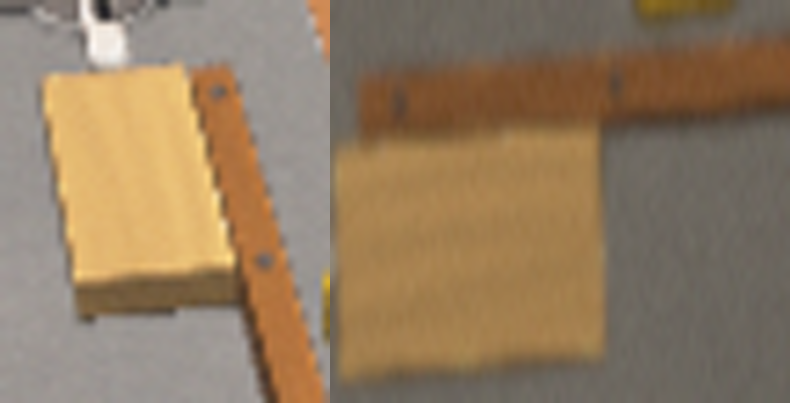

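```bash
python3 - <<'E'
from mv import *
def edges(n):
    p=cv2.imread(f"pics/{n}.png")[:,:,::-1]
    r0,r1,c0,c1=180,235,300,412
    im=up(p,r0,r1,c0,c1)
    for yj in (-90,-70,-50,-30,-10,10):
        if n=="top0": yj-=73
        # profile along jig x at z=.037
        xs=np.arange(-90,70,.5); W=np.c_[j2w(np.c_[xs,np.full(len(xs),yj)])/1000,np.full(len(xs),.037)]
        uv=proj("top",W); u=((uv-[c0,r0]+.5)*S-.5).astype(np.float32)
        pr=cv2.remap(im,u[:,0].reshape(1,-1),u[:,1].reshape(1,-1),cv2.INTER_LINEAR)[0].astype(int)
        r=pr[:,0]; hs=cv2.cvtColor(pr[None].astype(np.uint8),cv2.COLOR_RGB2HSV)[0].astype(int)
        # transitions: red channel >125 => board top
        k=np.where(r>125)[0]
        # longest run
        runs=np.split(k,np.where(np.diff(k)>2)[0]+1); R=max(runs,key=len)
        f=np.where((hs[:,0]<=13)&(hs[:,1]>110)&(xs>10))[0]
        print(n,yj,"board x",xs[R[0]],xs[R[-1]],"fence",xs[f[0]] if len(f) else None,xs[f[-1]] if len(f) else None, "min r near joint", r[(xs>28)&(xs<45)].min())
edges("top0"); edges("top16")
E
```

```text
top0 -163 board x -71.5 -3.5 fence 35.0 56.0 min r near joint 80
top0 -143 board x -73.0 -2.5 fence 35.5 55.5 min r near joint 77
top0 -123 board x -73.5 -3.0 fence 35.5 55.5 min r near joint 79
top0 -103 board x -72.5 -4.0 fence 34.5 48.5 min r near joint 83
top0 -83 board x -74.5 -3.5 fence 34.5 55.5 min r near joint 80
top0 -63 board x -74.0 -5.0 fence 36.5 55.5 min r near joint 75
top16 -90 board x -36.0 37.5 fence 38.0 55.5 min r near joint 122
top16 -70 board x -34.5 36.0 fence 40.0 55.0 min r near joint 118
top16 -50 board x -34.0 37.5 fence 44.0 55.5 min r near joint 116
top16 -30 board x -35.0 38.0 fence 44.0 51.5 min r near joint 118
top16 -10 board x -35.5 35.0 fence 43.0 55.0 min r near joint 110
top16 10 board x -34.5 36.0 fence 40.0 55.5 min r near joint 112
```

The board's front edge is at jig x ≈ -35 with no dark gap at the fence. The centre is at y ≈ -20, the turret is at 0°, and the gripper is clear. Handing in.

```bash
python3 -c "
from bench import ctrl
print(ctrl.sign_off())"
```

```text
the job is handed in; nothing more can be done
None
```

The turret's longest arm points along the index line, and the board lies against the fence with its end butted on that arm. I handed the job in at about 27 s; the sign-off gives no verdict.

**What I did:** With the shut fingers I pushed the longest arm's tab about 185° anticlockwise. I then pushed the board to the fence until the force reached about 29 N with no more travel. Last, I pushed it along the fence until its end stopped on the arm at about 17 N.

**Corrections on the way:** Setting the angle took several nudges: about 6° short, then 1.5° short, then 1° over. The nudge back went too far, to about -4°, so I made one slow final push.

**Last checks, with the gripper clear:**

| Check | Reading | Should be |
|---|---|---|
| Turret angle, four tabs averaged | about 0° | 0° |
| Turret angle, noses of the two longest arms | +1.0° and -0.9° | 0° |
| Turret angle, side view | matches the prediction for 0° | 0° |
| Board centre y | -20.1 mm | -20 mm |
| Board front edge x | about -35 mm | -35 mm |
| Board yaw | within about 0.2° on the long sides | 0° |

- **Disagreement:** the first fit of the board put its centre at x = +0.9 mm and its front edge at about -36.5 mm. I put this down to the looser colour threshold including the board's side face and the edge of the fence. A tighter profile gave -34 to -36 mm for the front edge.
- **Gap at the fence:** I could see none in either view, but a pixel is about 3 mm, so a gap of around 1 mm would not show.
- **Other things:** the offcut and tape looked undisturbed in the last pictures. I did not measure the other objects again.

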